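Thread an ion-lens stack on its guide rod and cap it

TASK

Rebuild the lens stack on the horizontal guide rod of the assembly stand: thread on the tall ceramic spacer first, then the steel lens block, then the black end cap with its open bore towards the stand. Press the cap so that all three close up without gaps against the soft rubber stop, with a steady push of about 10 N and never more than 20 N, then let go. Leave the vial, the beaker and the screwdriver where they are.

Things in the scene. Friction and masses are not known exactly. Their poses are not given: they have to be found in the camera images.
- stand: Fixed aluminium stand. Origin on the bench below the rod's root, z up. Upright block 60 mm wide (x), 151 mm high, at y = 0 to 30 mm; base plate 110 x 200 mm, 12 mm thick (y -130 to +70 mm). From the upright a level steel rod, 12 mm in diameter, runs 178 mm along the stand's own -y axis, its axis 130 mm above the bench. See rod_root and rod_tip.
- rod_root (a point): Where the rod leaves the upright, on the rod's axis. A clamped collar on the rod carries a soft rubber stop, both about 28 mm in diameter. It gives 1 mm per 10 N, 3 mm at most. It was clamped by hand: the rubber's face lies somewhere from 34 to 84 mm from this point, which is not reported and must be felt for.
- rod_tip (a point): Centre of the rod's free end, 178 mm from the upright, 130 mm above the bench; axes as stand, so parts are threaded on by moving along +y of these axes. The last 12 mm of the rod taper to 5 mm diameter.
- spacer_mid (a point): Centre, half-way up (30 mm), of the ceramic spacer: a white block 36 mm wide (its x), 28 mm thick (its y), 60 mm tall, about 0.1 kg, standing on its foot. A 15 mm hole runs through it along its y axis.
- spacer_hole (a point): Centre of the spacer's hole, 36 mm above its foot (6 mm above spacer_mid), at mid-thickness; the hole's axis is this y axis.
- lens_mid (a point): Centre, half-way up (25 mm), of the lens block: a plain steel block 40 mm wide (its x), 26 mm thick (its y), 50 mm tall, with a foot 52 mm wide on its lowest 10 mm, about 0.16 kg, standing on its foot. A 15 mm hole runs through it along its y axis.
- lens_hole (a point): Centre of the lens block's hole, 36 mm above its foot (11 mm above lens_mid), at mid-thickness; the hole's axis is this y axis.
- cap_mid (a point): Centre, half-way up (27 mm), of the end cap's flange: a black plastic block 44 mm wide (its x), 28 mm thick (its y), 54 mm tall, about 0.09 kg, standing on its foot. A slimmer square sleeve, 28 x 28 mm, closed at its end, reaches on behind it to 86 mm along its -y. The 15 mm bore opens on the +y face and is 94 mm deep, enough for all of the rod that sticks out.
- cap_hole (a point): Centre of the bore at the flange's mid-thickness, 36 mm above the foot (9 mm above cap_mid), 14 mm behind the bore's mouth; the bore opens towards +y.
- vial: Amber glass vial, 28 mm diameter, 55 mm tall, standing; origin under its centre. A bystander.
- beaker: Glass beaker, 60 mm diameter, 75 mm tall, standing; origin under its centre. A bystander.
- driver: Screwdriver 150 mm long lying on the bench, origin on the bench under its middle. A bystander.
Things that resemble listed ones, but are neither listed nor needed, are in the scene too. What is shaped like the part that bears spacer_mid but green or yellow is not meant.

How it is judged:
By the outcome, as a careful person would: the job done as asked, in the order asked, and still so for the second after the job is handed in, with the robot touching nothing.
It also fails if it takes over 72 s, if anything falls off the work surface, if the arm or the gripper's body presses on something with over 40 N, if the wrist force passes 120 N, or if a joint passes its speed limit or range.

ROBOT

A 7-joint arm with a two-finger parallel gripper is mounted at the origin on the work surface. World frame = base frame: x ahead of the robot, y to its left, z up, the work surface at z = 0. Lengths are in m, angles in rad, forces in N, time in s.
With the tool pointing down it reaches from about 0.4 to 0.85 m from the base axis. Payload 4.5 kg.
Tool frame: the origin (TCP) lies on the centre line of the jaws, within the pads' length; the fingertips stand 8 mm ahead of it and the grasp point (between the pads) lies 11 mm behind it; z points along the fingers, x is the direction in which the jaws open and shut, and the axes are right-handed (so a half turn about z gives the same grasp; the last joint's range is limited). The gripper opens to 88 mm and grips with 3 to 60 N. Pads are 18 mm wide; open, the fingers measure 123 mm over their backs; the gripper's body (75 mm by 187 mm) begins 45 mm behind the grasp point.
Start: joints at [-1.272, 0.689, -0.195, 1.565, 0.157, 0.902, -0.215], TCP at [0.164, 0.603, 0.247] pointing down, gripper open.
Joint ranges: [-3.01, 3.01], [-0.46, 2.08], [-1.47, 1.51], [0.13, 2.56], [-1, 4.14], [0.04, 2.09], [-2.66, 2.66]. Speed limits (rad/s): [2.57, 2.57, 3.14, 3.14, 3.14, 3.14, 3.14].

INTERFACE

Orientations are given as a unit quaternion [x, y, z, w].
In Python, from plant import get_state, snapshot, finish_job, boxes_of, pinpoint gives the robot as it stands.
- The arm moves only by the shell command python3 -m creep 'ROWS' [FORCE]. ROWS is JSON, a list of rows, each an object with "hand": the finger opening in m, from 0 to 0.0881; "slide": the shift along the tool's x, y, z in m, a list of three; "turn": the turn about the tool's z in degrees. A call has 1 to 5 rows; each row shifts and turns the commanded pose from where the row before left it, along the tool's axes as they then stand; what a row does not reach is not made up. A row lasts 1/8 s, in which the tool goes at most 62.5 mm and 10.7 degrees, less where a joint would pass 70% of its speed; a pose out of reach is approached as far as the arm can. A call is refused whole if a number of a shift passes 0.0625 or a number of a turn 10.7, either way. A call with a gripper value outside its range is refused whole. The fingers move at their own pace and stop on an object; FORCE is the grip in N (left out, the last holds). Time passes only in rows, so rows that do not move let the fingers close. It gives the time, the measured TCP pose, the force and the opening at its end, in the units of the state.
- get_state(): the state, without advancing time (a new reading comes with each control period).
- snapshot(name): name is "side" or "top" or "wrist"; returns a dict with "frame" (420x560x3 uint8, red, green, blue), "depth" (420x560 float32, m along the optical axis (not along the pixel's ray), 0 where there is no reading), "mtx" (3x3 intrinsics, pixels), "k1" (the pictures are not rectified: a ray, as slopes to the right and down, at radius r is drawn at 1 + k1 r^2 times it, then the intrinsics apply), "camera_from_world" (4x4, takes a point from world to camera coordinates). Camera axes: x right, y down, z forward; pixel columns grow to the right and rows downward; lengths in m; the calibration is good to about 2 mm. A picture is of the moment at which its call begins.
- finish_job(): hands the job in, once; it reports no verdict.
Trained networks look in a picture, given as the dict that the camera call returned (one of the last four; its "shot" number tells which), for a name from the list of things; names that differ only in an ending like _2 or _b are one class to them, and where a whole thing is asked for, a point or a joint stands for the part that bears it (a point fixed in the world has none). Each returns a list of dicts, best first, with "conf" (0 to 1); they miss things now and then, are a little off and sometimes report something else, mostly with a low value. They report only what shows in the picture. A call takes as long as a camera call. They do not tell look-alikes from the thing itself.
- boxes_of(target, picture): "uv" ([column, row] in pixels, amid what is visible of it).
- pinpoint(target, picture): "uv" ([column, row] in pixels: a listed point, or the origin of a listed thing).
The state is a dict: "clock": time; "q": joint angles; "qd": joint speeds; "joint_torque": joint torques, N m; "tool_pos": TCP position; "eef_rot": TCP orientation; "contact_force": force on the tool from outside, world axes, zero at the start; "moment": the same for the moment, N m; "opening": opening from 0.0 (shut) to 1.0 (fully open).
Only numpy, scipy, OpenCV 4.12 (cv2) and the standard library are available. Lean on these libraries where they do the work, as an engineer would, in place of code of your own. Each camera call takes 0.05 s, during which the arm holds its last target.

## Working session

There is one attempt and no reset: what is moved stays moved. The work goes in short steps, Python scripts to look and compute and a shell command to move; the robot and the scene stay as the last step left them, time stands still between calls to the robot, and variables do not carry over. Pictures are saved under pics/ and viewed, and the job is handed in when it is done.

```bash
ls; mkdir -p pics; python3 - <<'E'
from plant import *
import cv2,pickle
s=get_state();print(s)
for n in ("side","top","wrist"):
    p=snapshot(n);cv2.imwrite(f"pics/{n}0.png",p["frame"][:,:,::-1]);print(n,p["mtx"],p["k1"],p["camera_from_world"],p["shot"])
    for t in ["spacer_hole","lens_hole","cap_hole","rod_tip","rod_root","stand","vial","beaker","driver"]:
        print(n,t,[(d["uv"],round(d["conf"],2)) for d in pinpoint(t,p)][:4])
E
```

```text
pics
{'clock': 0.0, 'q': array([-1.27220989,  0.68997119, -0.19450136,  1.56636862,  0.15731824,
        0.90249124, -0.21509406]), 'qd': array([ 0.00105779, -0.00202791,  0.00067546, -0.00088405, -0.00218795,
       -0.0001129 ,  0.00028447]), 'joint_torque': array([-3.37287183e-04, -5.27575314e+01, -1.26704212e+00, -1.53429455e+01,
       -5.25672594e-02,  6.55446231e-03,  1.77289694e-04]), 'tool_pos': array([0.16345848, 0.60259552, 0.24591114]), 'eef_rot': array([ 7.94232476e-01,  6.07613300e-01, -6.82358393e-04,  6.21206228e-04]), 'contact_force': array([0.91764558, 0.01053492, 0.01212765]), 'moment': array([-0.01813155, -0.04184533, -0.10163392]), 'opening': 0.9983760156011308}
side [[479.64452051   0.         277.62357399]
 [  0.         479.64452051 211.77056088]
 [  0.           0.           1.        ]] -0.07398477071771088 [[ 0.95259747 -0.30369138  0.0181552  -0.54345155]
 [-0.18655772 -0.63023589 -0.75365705  0.17434594]
 [ 0.24032121  0.7145448  -0.65701708  1.01088237]
 [ 0.          0.          0.          1.        ]] 1
side spacer_hole [([279.5, 369.7], 0.95), ([273.
[... 1062 characters left out ...]
 ([364.7, 173.2], 0.51)]
top beaker [([163.3, 275.1], 0.72)]
top driver [([204.1, 141.8], 0.86), ([293.1, 250.7], 0.65)]
wrist [[306.4474625    0.         282.26047363]
 [  0.         306.4474625  212.49485771]
 [  0.           0.           1.        ]] -0.062283514782196216 [[ 2.61295157e-01  9.65258468e-01  9.65063697e-04 -6.25987077e-01]
 [ 9.30841964e-01 -2.52242967e-01  2.64398796e-01 -3.63252478e-02]
 [ 2.55456607e-01 -6.81878033e-02 -9.64412954e-01  3.88245570e-01]
 [ 0.00000000e+00  0.00000000e+00  0.00000000e+00  1.00000000e+00]] 3
wrist spacer_hole []
wrist lens_hole []
wrist cap_hole []
wrist rod_tip []
wrist rod_root []
wrist stand []
wrist vial []
wrist beaker []
wrist driver []
```

View pics/side0.png

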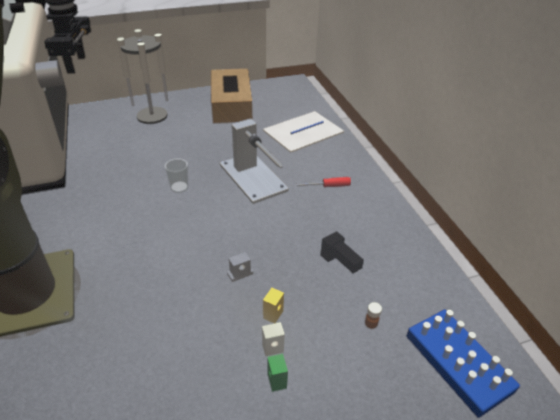

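View pics/top0.png

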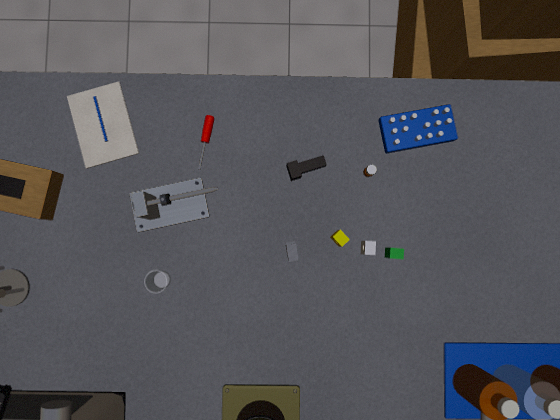

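View pics/wrist0.png

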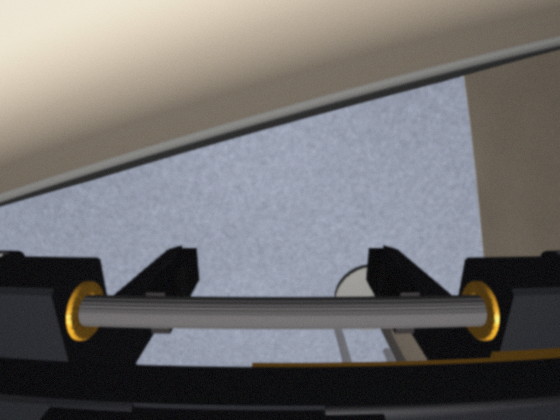

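The side view shows the white spacer at (273,338), with look-alikes in yellow at (274,303) and green (278,370). The lens block is at (238,265), the cap at (340,250) with its sleeve to lower right, and the stand at (250,160). In the top view they are: white (370,248), yellow (341,238), green (395,253), lens (292,251), cap flange (294,170), rod tip (216,189). Next I measure poses from depth.

```bash
cat > h.py <<'E'
import numpy as np,cv2
from plant import *
def cloud(p,box):
    c0,r0,c1,r1=box
    d=p["depth"][r0:r1,c0:c1]; vv,uu=np.mgrid[r0:r1,c0:c1]
    uv=np.stack([uu.ravel(),vv.ravel()],1).astype(np.float64)
    n=cv2.undistortPoints(uv[:,None],p["mtx"],np.array([p["k1"],0,0,0,0.]))[:,0]
    z=d.ravel().astype(float);m=z>0
    P=np.c_[n*z[:,None],z][m]
    T=np.linalg.inv(p["camera_from_world"])
    return P@T[:3,:3].T+T[:3,3],uv[m]
def proj(p,X):
    X=np.atleast_2d(X);T=p["camera_from_world"]
    rv=cv2.Rodrigues(T[:3,:3])[0]
    return cv2.projectPoints(X.astype(float),rv,T[:3,3],p["mtx"],np.array([p["k1"],0,0,0,0.]))[0][:,0]
def rect(P):
    return cv2.minAreaRect((P[:,:2]*1000).astype(np.float32))
E
python3 - <<'E'
from h import *
p=snapshot("top")
for n,b in dict(bench=(230,270,280,300),white=(355,232,385,264),lens=(278,234,306,270),flange=(280,152,335,188),upr=(125,170,225,240),vial=(355,158,382,184)).items():
    X,_=cloud(p,b); z=X[:,2]
    print(n,np.round(np.percentile(z,[1,10,50,90,99]),4), np.histogram(z,bins=np.arange(-.01,.18,.01))[0])
    for lo,hi in ((.02,.2),(.04,.2)):
        Q=X[(z>lo)&(z<hi)]
        if len(Q)>5: print("  ",lo,len(Q),np.round(Q.mean(0),4),rect(Q))
im=p["frame"][130:280,120:420,::-1];cv2.imwrite("pics/topc.png",cv2.resize(im,(800,400),interpolation=cv2.INTER_CUBIC))
q=snapshot("side");cv2.imwrite("pics/sidec.png",cv2.resize(q["frame"][220:400,210:410,::-1],(660,594),interpolation=cv2.INTER_CUBIC))
cv2.imwrite("pics/sided.png",cv2.resize(q["frame"][110:210,200:340,::-1],(800,571),interpolation=cv2.INTER_CUBIC))
E
```

```text
bench [-0.0069 -0.004  -0.0004  0.0031  0.0063] [833 660   0   0   0   0   0   0   0   0   0   0   0   0   0   0   0   0]
white [-0.0067 -0.0035  0.0005  0.0589  0.0631] [424 338   6  16   6   6  94  69   0   0   0   0   0   0   0   0   0   0]
   0.02 191 [ 0.4709 -0.276   0.0551] ((471.3144226074219, -277.9649353027344), (34.62591552734375, 29.408479690551758), 1.9422802925109863)
   0.04 169 [ 0.4709 -0.2774  0.0587] ((471.3043212890625, -278.295166015625), (33.96900939941406, 29.47252655029297), 0.7329712510108948)
lens [-0.0065 -0.0034  0.0006  0.0483  0.0538] [443 385  18   3   0  92  62   0   0   0   0   0   0   0   0   0   0   0]
   0.02 157 [ 0.4579 -0.075   0.049 ] ((458.2255554199219, -75.2470932006836), (39.735511779785156, 26.0045223236084), 11.076284408569336)
   0.04 154 [ 0.458  -0.0752  0.0495] ((458.2255554199219, -75.2470932006836), (39.735511779785156, 26.0045223236084), 11.076284408569336)
flange [-0.0063 -0.0034  0.001   0.0518  0.0569] [801 649   6  20  21 177 298   1   0   0   0   0   0   0   0   0   0   0]
   0.02 517 [ 0.6835 -0.1073  0.0493] ((686.9691772460
[... 335 characters left out ...]
 22   52
  350  203  179    0]
   0.02 979 [0.5769 0.2594 0.1275] ((574.7194213867188, 218.01580810546875), (66.27284240722656, 210.22389221191406), 4.7332234382629395)
   0.04 945 [0.5775 0.2585 0.131 ] ((589.6024169921875, 219.0107421875), (60.38432312011719, 211.55413818359375), 13.645257949829102)
vial [-0.0064 -0.0036  0.0004  0.0508  0.0575] [318 260   9  19   3  11  75   0   0   0   0   0   0   0   0   0   0   0]
   0.02 108 [ 0.6762 -0.2815  0.0479] ((677.6455078125, -283.0022277832031), (25.729114532470703, 25.99345588684082), 54.209747314453125)
   0.04 86 [ 0.6774 -0.2826  0.0536] ((677.7258911132812, -282.9102478027344), (24.88138771057129, 26.099470138549805), 48.11182403564453)
```

View pics/topc.png

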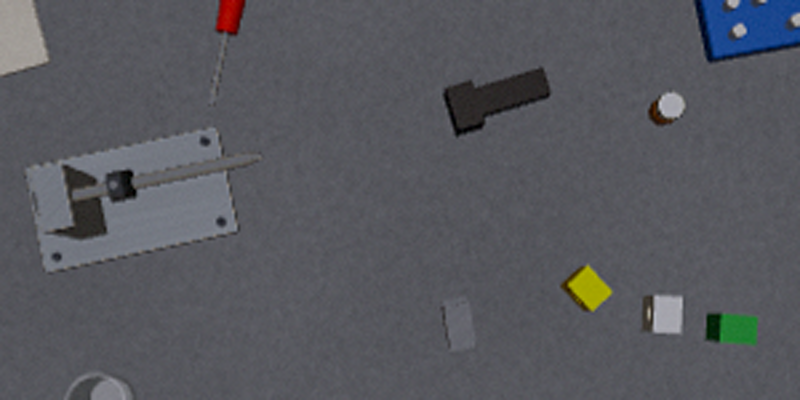

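View pics/sidec.png

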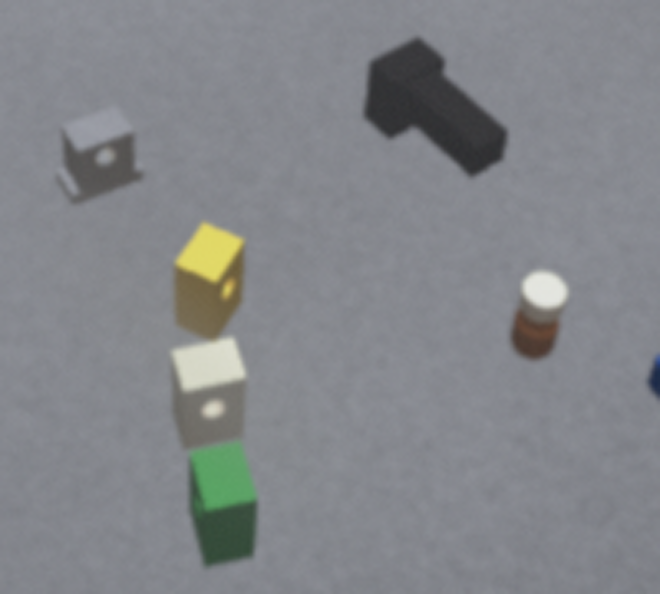

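View pics/sided.png

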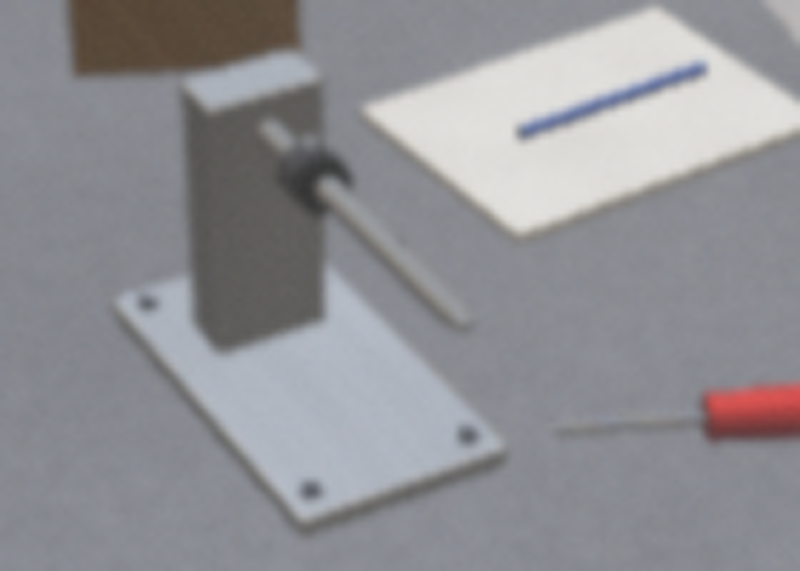

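```bash
python3 - <<'E'
from h import *
from scipy.optimize import least_squares
p=snapshot("top");q=snapshot("side")
print(pinpoint("rod_tip",p),pinpoint("rod_root",p),pinpoint("rod_tip",q),pinpoint("rod_root",q))
# upright top
X,_=cloud(p,(125,170,225,240));U=X[(X[:,2]>.143)];r=rect(U);print("upr top",len(U),r,U.mean(0))
B=X[(X[:,2]>.006)&(X[:,2]<.02)];print("base",rect(B))
d0=np.array([np.sin(.2),-np.cos(.2)])
R=X[(X[:,2]>.11)&(X[:,2]<.145)]
c=R[:,:2].mean(0)
# rod-only: past collar
for name,(P,b) in dict(top=(p,(125,170,225,240)),side=(q,(235,120,300,175))).items():
    X,_=cloud(P,b); X=X[(X[:,2]>.115)&(X[:,2]<.15)]
    # cylinder axis fit in ransac manner on line y->(x)
    s=X[:,1]; m=(s<.235)&(s>.11); Y=X[m]
    l=cv2.fitLine((Y[:,:2]*1000).astype(np.float32),cv2.DIST_HUBER,0,.1,.1).ravel()
    print(name,len(Y),l,np.degrees(np.arctan2(l[1],l[0])),"z",np.median(Y[:,2]),"y range",Y[:,1].min(),Y[:,1].max())
    x=lambda y:l[2]+(y-l[3])*l[0]/l[1]
    print("x at y=200,140",x(200),x(140))
E
```

```text
[{'uv': [219.2, 187.6], 'conf': 0.94}] [{'uv': [145.0, 204.4], 'conf': 0.85}] [{'uv': [283.4, 168.1], 'conf': 0.71}] [{'uv': [248.1, 135.1], 'conf': 0.55}]
upr top 348 ((575.4617309570312, 276.81011962890625), (60.522071838378906, 89.70356750488281), 12.73845100402832) [0.57078818 0.2964684  0.14985535]
base ((581.2444458007812, 243.11090087890625), (187.7844696044922, 269.9617919921875), 1.991597056388855)
top 253 [ 2.3874691e-01 -9.7108185e-01  5.9781946e+02  1.7684531e+02] -76.1874 z 0.1343017950339367 y range 0.11537929984490829 0.23418194951583673
x at y=200,140 592.1267 606.8781
side 225 [ 2.4453130e-01 -9.6964139e-01  5.9368494e+02  1.7773618e+02] -75.845856 z 0.13375138297637046 y range 0.11120009480601256 0.23452687297294272
x at y=200,140 588.07025 603.20154
```

```bash
cat >> h.py <<'E'
def ray_z(p,uv,z):
    uv=np.atleast_2d(uv).astype(float)
    n=cv2.undistortPoints(uv[:,None],p["mtx"],np.array([p["k1"],0,0,0,0.]))[:,0]
    T=np.linalg.inv(p["camera_from_world"]);d=np.c_[n,np.ones(len(n))]@T[:3,:3].T;o=T[:3,3]
    return o+d*((z-o[2])/d[:,2])[:,None]
E
python3 - <<'E'
from h import *
from scipy.optimize import least_squares
p=snapshot("top");q=snapshot("side")
# optimise stand pose (x,y,yaw) to maximise image gradient along model edges
def edges():
    L=[]
    def seg(a,b,n=40): 
        t=np.linspace(0.03,.97,n)[:,None]; L.append(np.array(a)*(1-t)+np.array(b)*t)
    z=.012
    seg((-.055,-.13,z),(-.055,.07,z));seg((.055,-.13,z),(.055,.07,z));seg((-.055,-.13,z),(.055,-.13,z));seg((-.055,.07,z),(.055,.07,z))
    return np.concatenate(L)
E=edges()
def grad(P):
    g=cv2.GaussianBlur(cv2.cvtColor(P["frame"],cv2.COLOR_RGB2GRAY).astype(np.float32),(0,0),1.0)
    return np.hypot(cv2.Sobel(g,5,1,0),cv2.Sobel(g,5,0,1))
def score(v,P,G,Emod):
    c,s=np.cos(v[2]),np.sin(v[2])
    W=np.c_[v[0]+c*Emod[:,0]-s*Emod[:,1],v[1]+s*Emod[:,0]+c*Emod[:,1],Emod[:,2]]
    u=proj(P,W).astype(np.float32)
    return cv2.remap(G,u[:,0:1],u[:,1:2],cv2.INTER_LINEAR).mean()
from scipy.optimize import minimize
tip=ray_z(p,pinpoint("rod_tip",p)[0]["uv"],.13);root=ray_z(p,pinpoint("rod_root",p)[0]["uv"],.13)
print("pins top",tip,root,np.linalg.norm(tip-root));
print("pins side",ray_z(q,pinpoint("rod_tip",q)[0]["uv"],.13),ray_z(q,pinpoint("rod_root",q)[0]["uv"],.13))
for nm,P in (("top",p),("side",q)):
    G=grad(P);best=None
    for x in np.arange(.55,.581,.005):
      for y in np.arange(.265,.305,.005):
        for a in np.radians(np.arange(10,18,1)):
          s=-score((x,y,a),P,G,E)
          if best is None or s<best[0]:best=(s,(x,y,a))
    r=minimize(score and (lambda v:-score(v,P,G,E)),best[1],method="Nelder-Mead",options=dict(initial_simplex=[np.array(best[1])+d for d in ((0,0,0),(.003,0,0),(0,.003,0),(0,0,.02))],xatol=1e-5,fatol=1e-4))
    v=r.x;print(nm,best[0],r.fun,v[:2],np.degrees(v[2]),"tip",v[0]+.178*np.sin(v[2]),v[1]-.178*np.cos(v[2]))
E
```

```text
pins top [[0.60497854 0.11227956 0.13      ]] [[0.57117094 0.29139558 0.13      ]] 0.18227863213357745
pins side [[0.61467057 0.10396109 0.13      ]] [[0.5739322  0.27847241 0.13      ]]
top -73.85863 -84.35648345947266 [0.5737674  0.28790413] 13.090901023445024 tip 0.6140837993595997 0.11453000242286623
side -94.7931 -101.33635711669922 [0.57231466 0.28382215] 13.165903226132775 tip 0.6128579815289799 0.11050095051409803
```

```bash
python3 - <<'E'
from h import *
q=snapshot("side");p=snapshot("top")
X,_=cloud(q,(115,25,172,125));Y=X[(X[:,2]>.03)]
print(len(Y),Y.min(0),Y.max(0),np.median(Y,0))
X,_=cloud(p,(0,260,32,312));Y=X[(X[:,2]>.03)]
print(len(Y),Y.min(0),Y.max(0))
X,_=cloud(p,(0,375,126,420));Y=X[X[:,2]>.03];print("robot2?",Y.min(0),Y.max(0))
X,_=cloud(p,(140,262,175,298));Y=X[X[:,2]>.03];print("beaker",rect(Y),Y[:,2].max())
# spacer yaw refine by edges, both views
from scipy.optimize import minimize
def box(w,t,h):
    L=[];k=np.linspace(.05,.95,20)[:,None]
    def seg(a,b):L.append(np.array(a)*(1-k)+np.array(b)*k)
    for z in (h,):
        seg((-w,-t,z),(w,-t,z));seg((w,-t,z),(w,t,z));seg((w,t,z),(-w,t,z));seg((-w,t,z),(-w,-t,z))
    return np.concatenate(L)
def grad(P):
    g=cv2.GaussianBlur(P["frame"].astype(np.float32).mean(2),(0,0),.8)
    return np.hypot(cv2.Sobel(g,5,1,0),cv2.Sobel(g,5,0,1))
def fit(name,M,x0):
  for nm,P in (("top",p),("side",q)):
    G=grad(P)
    def f(v):
        c,s=np.cos(v[2]),np.sin(v[2]);W=np.c_[v[0]+c*M[:,0]-s*M[:,1],v[1]+s*M[:,0]+c*M[:,1],M[:,2]]
        u=proj(P,W).astype(np.float32);return -cv2.remap(G,u[:,:1],u[:,1:],1).mean()
    x0=np.array(x0)
    b=min(((f(x0+np.array([a,c_,d])),a,c_,d) for a in np.arange(-.008,.009,.002) for c_ in np.arange(-.008,.009,.002) for d in np.radians(np.arange(-8,9,2))))
    s=x0+np.array(b[1:])
    r=minimize(f,s,method="Nelder-Mead",options=dict(initial_simplex=[s+np.array(d) for d in ((0,0,0),(.002,0,0),(0,.002,0),(0,0,.03))]))
    print(name,nm,np.round(r.x[:2],4),round(np.degrees(r.x[2]),1),r.fun)
fit("spacer",box(.018,.014,.06),(.471,-.278,.02))
fit("lens",box(.02,.013,.05),(.458,-.075,.19))
fit("capfl",box(.022,.014,.054),(.675,-.078,.33))
E
```

```text
2335 [0.26070315 0.60616462 0.03044734] [0.49692394 1.2127604  0.27167664] [0.34987915 0.67524429 0.17125828]
169 [0.29336717 0.61330151 0.03113287] [0.40974526 0.67896147 0.17587362]
robot2? [0.02468258 0.34861434 0.03750834] [0.17919967 0.64137377 0.3496158 ]
beaker ((376.7480773925781, 273.6123046875), (57.957462310791016, 57.68935775756836), 40.87297439575195) 0.07959928591083743
spacer top [ 0.4716 -0.2789] -4.5 -232.4472198486328
spacer side [ 0.4705 -0.2809] -1.9 -195.64883422851562
lens top [ 0.455  -0.0772] 9.7 -46.08748245239258
lens side [ 0.4578 -0.0783] 9.4 -87.45564270019531
capfl top [ 0.6696 -0.0756] 18.8 -122.03010559082031
capfl side [ 0.6745 -0.0812] 13.7 -110.65966796875
```

```bash
python3 - <<'E'
from h import *
w=snapshot("wrist")
for b in ((0,100,60,160),(100,60,160,100),(300,20,360,60),(345,270,362,290),(200,130,260,150),(10,185,60,198)):
    X,_=cloud(w,b)
    if len(X):print(b,np.round(X.min(0),3),np.round(X.max(0),3))
E
```

```text
(0, 100, 60, 160) [0.088 0.566 0.311] [0.09  0.585 0.334]
(300, 20, 360, 60) [0.09  0.635 0.325] [0.09  0.638 0.33 ]
(345, 270, 362, 290) [ 0.301  0.65  -0.001] [0.331 0.676 0.012]
(200, 130, 260, 150) [ 0.09   0.517 -0.003] [0.114 0.604 0.264]
(10, 185, 60, 198) [ 0.09   0.277 -0.002] [0.102 0.526 0.285]
```

```bash
cat >> h.py <<'E'
import json,sys
def pose():
    s=get_state();x,y,z,w=s["eef_rot"]
    from scipy.spatial.transform import Rotation as R
    M=R.from_quat(s["eef_rot"]).as_matrix()
    return s["tool_pos"],np.degrees(np.arctan2(M[1,0],M[0,0])),M,s
def plan(wps,step=.058,hand=.088):
    """wps: (x,y,z,toolxangle deg); prints rows"""
    P,A,M,s=pose();P=P.copy();print("from",np.round(P,4),round(A,2),"tilt",np.round(M[:,2],4),"F",np.round(s["contact_force"],2),"t",s["clock"])
    rows=[]
    for x,y,z,a in wps:
        T=np.array([x,y,z]);n=max(int(np.ceil(np.linalg.norm(T-P)/step)),int(np.ceil(abs(a-A)/10)),1)
        D=(T-P)/n;t=-(a-A)/n
        for i in range(n):
            r=np.radians(A);ex=np.array([np.cos(r),np.sin(r),0]);ey=np.array([np.sin(r),-np.cos(r),0])
            sl=[round(float(D@ex),4),round(float(D@ey),4),round(float(-D[2]),4)]
            tt=round(t,1);rows.append({"slide":sl,"turn":tt})
            P=P+ex*sl[0]+ey*sl[1]-np.array([0,0,sl[2]]);A-=tt
    for i in range(0,len(rows),5):print(json.dumps(rows[i:i+5]))
E
python3 - <<'E'
from h import *
plan([(.36,.30,.25,15),(.50,0,.25,-1),(.472,-.279,.2,-1)])
E
```

```text
from [0.1636 0.6032 0.2468] 74.83 tilt [ 0.e+00  1.e-04 -1.e+00] F [-0.35 -0.58 -0.48] t 2.35
[{"slide": [-0.0345, 0.0384, -0.0005], "turn": 8.5}, {"slide": [-0.0284, 0.0431, -0.0005], "turn": 8.5}, {"slide": [-0.0217, 0.0468, -0.0005], "turn": 8.5}, {"slide": [-0.0146, 0.0495, -0.0005], "turn": 8.5}, {"slide": [-0.0071, 0.0511, -0.0005], "turn": 8.5}]
[{"slide": [0.0005, 0.0516, -0.0005], "turn": 8.5}, {"slide": [0.0082, 0.051, -0.0005], "turn": 8.5}, {"slide": [0.0093, 0.0544, 0.0], "turn": 2.7}, {"slide": [0.0118, 0.0539, 0.0], "turn": 2.7}, {"slide": [0.0144, 0.0533, 0.0], "turn": 2.7}]
[{"slide": [0.0169, 0.0525, 0.0], "turn": 2.7}, {"slide": [0.0193, 0.0517, 0.0], "turn": 2.7}, {"slide": [0.0217, 0.0507, 0.0], "turn": 2.7}, {"slide": [-0.0047, 0.0559, 0.0101], "turn": 0.0}, {"slide": [-0.0047, 0.0559, 0.0101], "turn": 0.0}]
[{"slide": [-0.0047, 0.0559, 0.0101], "turn": 0.0}, {"slide": [-0.0047, 0.0559, 0.0101], "turn": 0.0}, {"slide": [-0.0047, 0.0559, 0.0101], "turn": 0.0}]
```

Candidates for the spacer are white (273,338), yellow (274,303) and green (278,370) in the side view. I choose the white one, which the crop confirmed. The cap and lens block each have only one candidate. I'm moving over the spacer now.

```bash
python3 -m creep '[{"slide": [-0.0345, 0.0384, -0.0005], "turn": 8.5}, {"slide": [-0.0284, 0.0431, -0.0005], "turn": 8.5}, {"slide": [-0.0217, 0.0468, -0.0005], "turn": 8.5}, {"slide": [-0.0146, 0.0495, -0.0005], "turn": 8.5}, {"slide": [-0.0071, 0.0511, -0.0005], "turn": 8.5}]' 30
python3 -m creep '[{"slide": [0.0005, 0.0516, -0.0005], "turn": 8.5}, {"slide": [0.0082, 0.051, -0.0005], "turn": 8.5}, {"slide": [0.0093, 0.0544, 0.0], "turn": 2.7}, {"slide": [0.0118, 0.0539, 0.0], "turn": 2.7}, {"slide": [0.0144, 0.0533, 0.0], "turn": 2.7}]'
python3 -m creep '[{"slide": [0.0169, 0.0525, 0.0], "turn": 2.7}, {"slide": [0.0193, 0.0517, 0.0], "turn": 2.7}, {"slide": [0.0217, 0.0507, 0.0], "turn": 2.7}, {"slide": [-0.0047, 0.0559, 0.0101], "turn": 0.0}, {"slide": [-0.0047, 0.0559, 0.0101], "turn": 0.0}]'
python3 -m creep '[{"slide": [-0.0047, 0.0559, 0.0101], "turn": 0.0}, {"slide": [-0.0047, 0.0559, 0.0101], "turn": 0.0}, {"slide": [-0.0047, 0.0559, 0.0101], "turn": 0.0},{"turn":0}]'
python3 - <<'E'
from h import *
w=snapshot("wrist");cv2.imwrite("pics/w1.png",w["frame"][:,:,::-1])
X,_=cloud(w,(0,0,560,420));
for lo,hi in ((.053,.067),):
    Y=X[(X[:,2]>lo)&(X[:,2]<hi)&(abs(X[:,0]-.471)<.03)&(abs(X[:,1]+.279)<.03)];print(len(Y),rect(Y),Y.mean(0))
print(pose()[:2],pose()[3]["q"])
E
```

```text
0 ((0.0, 0.0), (0.0, 0.0), 0.0) [nan nan nan]
(array([0.16353073, 0.60325206, 0.24674619]), np.float64(74.83107389201574)) [-1.27223819  0.68909864 -0.1945927   1.56528946  0.15728864  0.90251005
 -0.21509796]$[0]: bad value
$[0]: bad value
$[0]: bad value
$[0]: bad value
<stdin>:5: RuntimeWarning: Mean of empty slice.
  ret = um.true_divide(
```

View pics/w1.png

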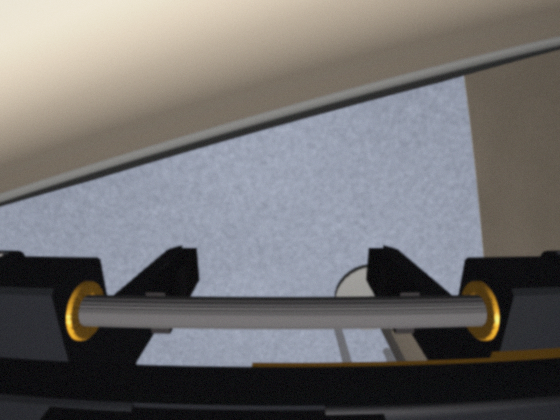

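The rows were refused and nothing moved; each row probably needs all three keys, so I'm adding "hand".

```bash
sed -i 's/rows.append({"slide":sl,"turn":tt})/rows.append({"hand":hand,"slide":sl,"turn":tt})/' h.py
python3 -m creep '[{"hand":0.088,"slide": [-0.0345, 0.0384, -0.0005], "turn": 8.5}, {"hand":0.088,"slide": [-0.0284, 0.0431, -0.0005], "turn": 8.5}, {"hand":0.088,"slide": [-0.0217, 0.0468, -0.0005], "turn": 8.5}, {"hand":0.088,"slide": [-0.0146, 0.0495, -0.0005], "turn": 8.5}, {"hand":0.088,"slide": [-0.0071, 0.0511, -0.0005], "turn": 8.5}]' 30

```

```text
clock: 3.02
tool_pos: [0.3047, 0.3854, 0.2495]
eef_rot: [0.961, 0.276, 0.0, -0.0]
contact_force: [0.6, 0.8, 0.4]
opening: 0.995
```

```bash

python3 -m creep '[{"hand":0.088,"slide": [0.0005, 0.0516, -0.0005], "turn": 8.5}, {"hand":0.088,"slide": [0.0082, 0.051, -0.0005], "turn": 8.5}, {"hand":0.088,"slide": [0.0093, 0.0544, 0.0], "turn": 2.7}, {"hand":0.088,"slide": [0.0118, 0.0539, 0.0], "turn": 2.7}, {"hand":0.088,"slide": [0.0144, 0.0533, 0.0], "turn": 2.7}]'
python3 -m creep '[{"hand":0.088,"slide": [0.0169, 0.0525, 0.0], "turn": 2.7}, {"hand":0.088,"slide": [0.0193, 0.0517, 0.0], "turn": 2.7}, {"hand":0.088,"slide": [0.0217, 0.0507, 0.0], "turn": 2.7}, {"hand":0.088,"slide": [-0.0047, 0.0559, 0.0101], "turn": 0.0}, {"hand":0.088,"slide": [-0.0047, 0.0559, 0.0101], "turn": 0.0}]'
python3 -m creep '[{"hand":0.088,"slide": [-0.0047, 0.0559, 0.0101], "turn": 0.0}, {"hand":0.088,"slide": [-0.0047, 0.0559, 0.0101], "turn": 0.0}, {"hand":0.088,"slide": [-0.0047, 0.0559, 0.0101], "turn": 0.0},{"hand":0.088,"slide":[0,0,0],"turn":0}]'
python3 - <<'E'
from h import *
w=snapshot("wrist");cv2.imwrite("pics/w2.png",w["frame"][:,:,::-1])
X,_=cloud(w,(0,0,560,420));
Y=X[(X[:,2]>.053)&(X[:,2]<.067)&(abs(X[:,0]-.471)<.03)&(abs(X[:,1]+.279)<.03)];print(len(Y),rect(Y) if len(Y) else 0)
print(pose()[:2],pose()[3]["q"])
E
```

```text
clock: 3.65
tool_pos: [0.4308, 0.1486, 0.2505]
eef_rot: [0.998, 0.063, 0.0, -0.0]
contact_force: [0.9, 0.8, -0.8]
opening: 0.997
clock: 4.28
tool_pos: [0.4893, -0.1133, 0.2299]
eef_rot: [1.0, -0.007, 0.001, 0.0]
contact_force: [0.1, -1.0, -0.1]
opening: 1.001
clock: 4.78
tool_pos: [0.47, -0.285, 0.1991]
eef_rot: [1.0, -0.012, -0.001, 0.002]
contact_force: [0.0, 0.5, 0.2]
opening: 1.002
1209 ((472.09991455078125, -278.6446533203125), (28.70696449279785, 35.896793365478516), 87.89221954345703)
(array([ 0.47123566, -0.28132737,  0.19932584]), np.float64(-1.1426683994463442)) [ 0.4290054   0.65332454  0.04105232  1.85398437 -0.04095838  0.63541079
  0.47464609]
```

View pics/w2.png

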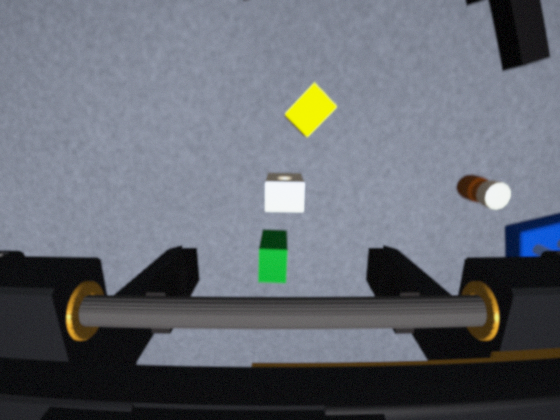

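White at (285,192) sits centred between the jaws, with yellow at (311,110) and green at (273,257) clear of the finger paths. I'm descending to grip.

```bash

python3 -m creep '[{"hand":0.088,"slide": [0.0005,-0.001,0.055], "turn": 1.0}, {"hand":0.088,"slide": [0,0,0.055], "turn": 0}, {"hand":0.088,"slide": [0,0,0.05], "turn": 0}, {"hand":0.088,"slide": [0,0,0.012], "turn": 0}, {"hand":0.088,"slide": [0,0,0], "turn": 0}]'
python3 -m creep '[{"hand":0.03,"slide": [0,0,0], "turn": 0}, {"hand":0.03,"slide": [0,0,0], "turn": 0}, {"hand":0.03,"slide": [0,0,0], "turn": 0}, {"hand":0.03,"slide": [0,0,0], "turn": 0}]' 30
python3 -c "
from h import *
print(pose()[:2])
w=snapshot('wrist');cv2.imwrite('pics/w3.png',w['frame'][:,:,::-1])"
```

```text
clock: 5.45
tool_pos: [0.4734, -0.2771, 0.0281]
eef_rot: [1.0, -0.016, 0.0, -0.0]
contact_force: [-0.1, -0.0, 0.1]
opening: 0.998
clock: 5.95
tool_pos: [0.4729, -0.2783, 0.0282]
eef_rot: [1.0, -0.016, 0.0, 0.0]
contact_force: [0.7, -0.3, -0.1]
opening: 0.568
(array([ 0.4729029 , -0.27831125,  0.02815273]), np.float64(-1.8820561680315013))
```

View pics/w3.png

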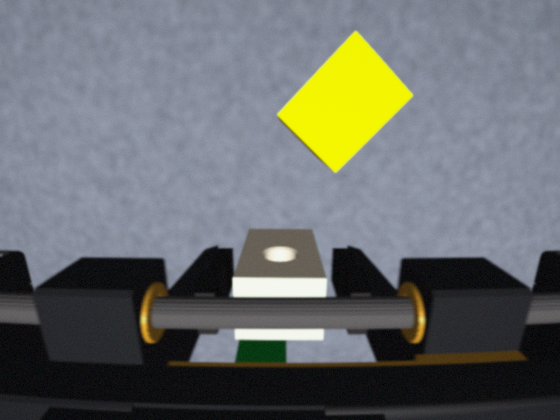

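```bash

python3 -m creep '[{"hand":0.03,"slide": [0,0,0], "turn": 0}, {"hand":0.03,"slide": [0,0,0], "turn": 0}, {"hand":0.03,"slide": [0,0,0], "turn": 0}]'
python3 -m creep '[{"hand":0.03,"slide": [0,0,-0.004], "turn": 0},{"hand":0.03,"slide": [0,0,-0.04], "turn": 0}, {"hand":0.03,"slide": [0,0,-0.06], "turn": 0}]'
```

```text
clock: 6.38
tool_pos: [0.4726, -0.2781, 0.0277]
eef_rot: [1.0, -0.016, -0.0, -0.0]
contact_force: [-1.0, 0.6, 1.8]
opening: 0.405
clock: 6.75
tool_pos: [0.4717, -0.2774, 0.1315]
eef_rot: [1.0, -0.016, -0.002, -0.001]
contact_force: [0.1, -1.2, -1.0]
opening: 0.406
```

```bash
python3 - <<'E'
from h import *
plan([(.6135+.2267*.06,.1125-.974*.06,.1215,13.1)],hand=.03)
E
```

```text
from [ 0.4717 -0.2774  0.1315] -1.86 tilt [-0.0035  0.0021 -1.    ] F [ 0.13 -1.16 -1.02] t 6.75
[{"hand": 0.03, "slide": [0.0207, -0.048, 0.0014], "turn": -2.1}, {"hand": 0.03, "slide": [0.0224, -0.0473, 0.0014], "turn": -2.1}, {"hand": 0.03, "slide": [0.0241, -0.0464, 0.0014], "turn": -2.1}, {"hand": 0.03, "slide": [0.0258, -0.0455, 0.0014], "turn": -2.1}, {"hand": 0.03, "slide": [0.0275, -0.0445, 0.0014], "turn": -2.1}]
[{"hand": 0.03, "slide": [0.0291, -0.0435, 0.0014], "turn": -2.1}, {"hand": 0.03, "slide": [0.0306, -0.0424, 0.0014], "turn": -2.1}]
```

```bash

python3 -m creep '[{"hand": 0.03, "slide": [0.0207, -0.048, 0.0014], "turn": -2.1}, {"hand": 0.03, "slide": [0.0224, -0.0473, 0.0014], "turn": -2.1}, {"hand": 0.03, "slide": [0.0241, -0.0464, 0.0014], "turn": -2.1}, {"hand": 0.03, "slide": [0.0258, -0.0455, 0.0014], "turn": -2.1}, {"hand": 0.03, "slide": [0.0275, -0.0445, 0.0014], "turn": -2.1}]'
python3 -m creep '[{"hand": 0.03, "slide": [0.0291, -0.0435, 0.0014], "turn": -2.1}, {"hand": 0.03, "slide": [0.0306, -0.0424, 0.0014], "turn": -2.1},{"hand":0.03,"slide":[0,0,0],"turn":0},{"hand":0.03,"slide":[0,0,0],"turn":0},{"hand":0.03,"slide":[0,0,0],"turn":0}]'
python3 - <<'E'
from h import *
P,A,M,s=pose();print(P,A,M[:,2],s["contact_force"])
for n in ("wrist","side","top"):
    w=snapshot(n)
    cv2.imwrite(f"pics/{n}4.png",w["frame"][:,:,::-1])
    np.savez(f"pics/{n}4.npz",**{k:v for k,v in w.items()})
    print(n,[(t,[(d["uv"],d["conf"]) for d in pinpoint(t,w)][:3]) for t in ("rod_tip","spacer_hole")])
E
```

```text
clock: 7.38
tool_pos: [0.5843, -0.0397, 0.1247]
eef_rot: [0.997, 0.076, -0.0, -0.0]
contact_force: [-0.0, 0.1, -0.6]
opening: 0.41
clock: 8.0
tool_pos: [0.6277, 0.051, 0.1219]
eef_rot: [0.994, 0.11, -0.0, 0.001]
contact_force: [-0.8, -0.0, -1.2]
opening: 0.405
[0.62767401 0.05104507 0.12192695] 12.67129519059656 [-8.20910617e-04 -1.45214764e-03 -9.99998609e-01] [-0.83807694 -0.03968269 -1.18300802]
wrist [('rod_tip', [([282.6, 141.4], 0.74)]), ('spacer_hole', [([284.3, 281.4], 0.87)])]
side [('rod_tip', [([283.5, 171.3], 0.88), ([320.3, 183.2], 0.63)]), ('spacer_hole', [([273.1, 305.9], 0.88), ([296.1, 182.2], 0.65)])]
top [('rod_tip', [([218.5, 187.6], 0.9), ([363.9, 171.3], 0.64)]), ('spacer_hole', [([394.2, 249.3], 0.7), ([343.5, 238.4], 0.57)])]
```

View pics/wrist4.png

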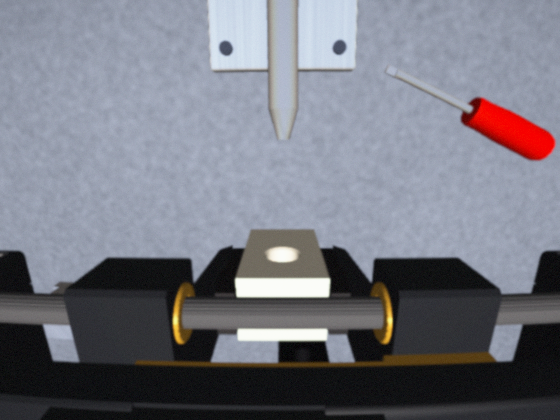

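View pics/side4.png

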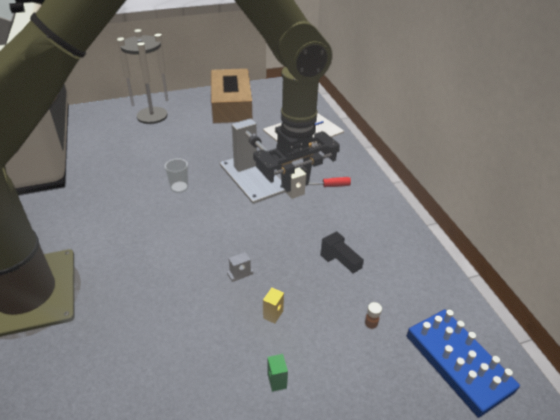

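View pics/top4.png

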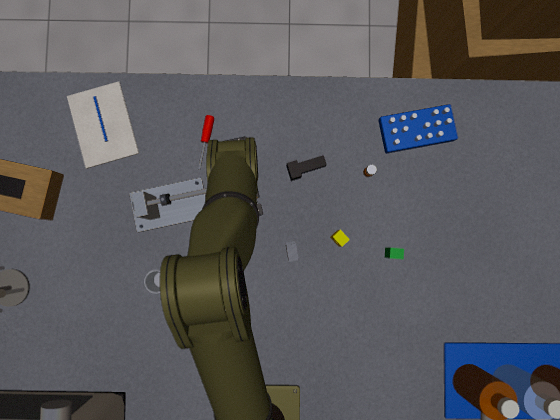

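```bash
python3 - <<'E'
from h import *
z=np.load("pics/wrist4.npz");w={k:z[k] for k in z.files};w["k1"]=float(w["k1"])
g=cv2.GaussianBlur(w["frame"].astype(np.float32).mean(2),(0,0),1)
P,A,M,s=pose()
# rod edges per row via saturation: use depth mask instead
X,uv=cloud(w,(255,0,312,140))
m=(X[:,2]>.118)&(X[:,2]<.145)
T=(X[m]-P)@M; U=uv[m]
print("depth rows: tool x mean by y; z max")
for lo in range(0,140,20):
    k=(U[:,1]>=lo)&(U[:,1]<lo+20)
    if k.sum()>5:
        xs=U[k]; print(lo,k.sum(),"cols",xs[:,0].min(),xs[:,0].max(),"tool xyz",np.round(np.median(T[k],0)*1000,1),"minmid x",round(1000*(T[k,0].min()+T[k,0].max())/2,2), "topz",round(np.percentile(X[m][k,2],50)*1000,1))
# tip
print("tip tool y",T[:,1].max()*1000, T[:,1].min()*1000)
X,uv=cloud(w,(235,225,330,345));T=(X-P)@M;m=(X[:,2]>.13)&(X[:,2]<.175)&(T[:,1]<.03)
Q=T[m];print("spacer top",rect(Q[Q[:,2]<np.percentile(Q[:,2],60)]),np.percentile(Q[:,:3],[1,50,99],axis=0)*1000)
# subpixel edges
for r in range(4,130,14):
    row=g[r];d=np.gradient(row)
    c=np.arange(255,312);print(r,c[np.argsort(-abs(d[255:312]))[:6]])
E
```

```text
depth rows: tool x mean by y; z max
0 620 cols 266.0 297.0 tool xyz [  -0.6 -109.3  -13.1] minmid x -0.82 topz 135.0
20 618 cols 267.0 297.0 tool xyz [  -0.6 -102.5  -13.1] minmid x -0.67 topz 135.0
40 611 cols 267.0 297.0 tool xyz [ -0.7 -95.6 -13.1] minmid x -0.7 topz 135.0
60 619 cols 268.0 298.0 tool xyz [ -0.3 -88.5 -13.1] minmid x -0.28 topz 135.0
80 618 cols 268.0 298.0 tool xyz [ -0.3 -81.3 -13. ] minmid x -0.3 topz 134.9
100 561 cols 268.0 298.0 tool xyz [ -0.3 -74.  -12.6] minmid x -0.33 topz 134.6
120 337 cols 272.0 294.0 tool xyz [ -0.3 -66.8 -10.9] minmid x -0.34 topz 132.8
tip tool y -62.728280119808325 -114.64858173298745
spacer top ((-0.8700904846191406, 2.710902214050293), (36.59820556640625, 29.638479232788086), 0.1814078688621521) [[-20.21163913 -11.95419299 -33.64266093]
 [ -0.85005853  -9.29640409 -31.57602928]
 [ 17.35996136  16.49454372  -9.02025411]]
4 [266 298 299 265 267 300]
18 [266 267 298 265 297 299]
32 [267 266 298 299 297 265]
46 [267 266 298 297 299 268]
60 [267 298 266 268 299 297]
74 [267 271 270 295 294 266]
88 [267 271 272 266 268 270]
102 [267 271 268 272 295 294]
116 [269 270 274 273 293 292]
```

Wrist view: the rod tip at (283,138) and the hole at (282,254) share a column. The rod is square to the tool to about 0.5°, and its depth height matches 130 mm. I'm threading now.

```bash

python3 -m creep '[{"hand":0.03,"slide":[0,-0.02,0],"turn":-0.5},{"hand":0.03,"slide":[0,-0.02,0],"turn":0},{"hand":0.03,"slide":[0,-0.006,0],"turn":0},{"hand":0.03,"slide":[0,-0.005,0],"turn":0}]'
python3 -m creep '[{"hand":0.03,"slide":[0,-0.005,0],"turn":0},{"hand":0.03,"slide":[0,-0.005,0],"turn":0}]'
python3 -c "
from h import *
w=snapshot('wrist');cv2.imwrite('pics/w5.png',w['frame'][:,:,::-1]);print(pose()[:2])"
```

```text
clock: 8.95
tool_pos: [0.6165, 0.1038, 0.1219]
eef_rot: [0.993, 0.117, 0.0, 0.0]
contact_force: [-0.1, -0.1, -0.9]
opening: 0.404
clock: 9.2
tool_pos: [0.6144, 0.1124, 0.1219]
eef_rot: [0.993, 0.116, 0.0, 0.0]
contact_force: [-0.5, 0.4, -0.7]
opening: 0.404
(array([0.61418119, 0.11361576, 0.1218954 ]), np.float64(13.347241332661932))
```

View pics/w5.png

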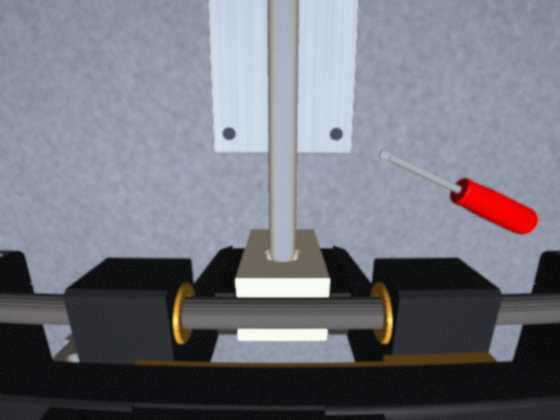

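The rod at (283,255) runs centred into the hole with no contact force. I continue towards the stop.

```bash

python3 -m creep '[{"hand":0.03,"slide":[0,-0.012,0],"turn":0},{"hand":0.03,"slide":[0,-0.016,0],"turn":0},{"hand":0.03,"slide":[0,-0.016,0],"turn":0},{"hand":0.03,"slide":[0,-0.01,0],"turn":0}]'
python3 -c "
from h import *
w=snapshot('wrist');cv2.imwrite('pics/w6.png',w['frame'][:,:,::-1]);P,A,M,s=pose();print(P,A)
X,uv=cloud(w,(200,0,370,235));T=(X-P)@M
m=(X[:,2]>.137)&(X[:,2]<.148)&(abs(T[:,0])<.01);print(m.sum(),np.percentile(T[m,1],[1,50,99]) if m.any() else 0)"
```

```text
clock: 9.75
tool_pos: [0.6013, 0.1676, 0.1219]
eef_rot: [0.993, 0.117, -0.0, -0.001]
contact_force: [0.5, -0.9, -1.5]
opening: 0.405
[0.60097006 0.16896363 0.12182317] 13.527642655040784
3321 [-0.09010825 -0.07656789 -0.06547612]
```

View pics/w6.png

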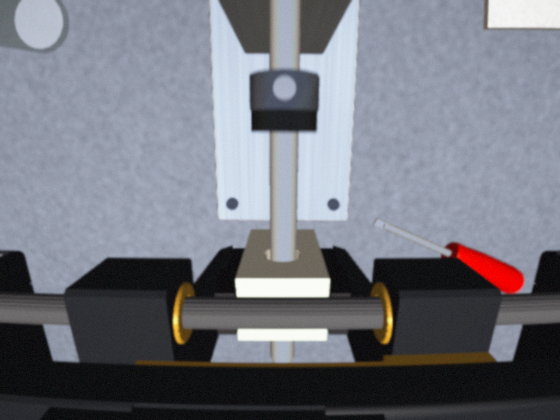

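The rubber face (dark band at (283,130)) is about 50 mm ahead of the spacer. I close most of that and then feel for contact.

```bash

python3 -m creep '[{"hand":0.03,"slide":[0,-0.012,0],"turn":0},{"hand":0.03,"slide":[0,-0.014,0],"turn":0},{"hand":0.03,"slide":[0,-0.01,0],"turn":0},{"hand":0.03,"slide":[0,-0.005,0],"turn":0},{"hand":0.03,"slide":[0,0,0],"turn":0}]'
for i in 1 2 3; do python3 -m creep '[{"hand":0.03,"slide":[0,-0.0015,0],"turn":0},{"hand":0.03,"slide":[0,0,0],"turn":0}]'|sed -n '2p;4p'; done
```

```text
clock: 10.42
tool_pos: [0.5924, 0.2055, 0.1219]
eef_rot: [0.993, 0.116, -0.0, -0.0]
contact_force: [-0.8, 0.5, -1.2]
opening: 0.408
tool_pos: [0.5922, 0.2062, 0.1219]
contact_force: [0.3, -0.1, -0.2]
tool_pos: [0.5917, 0.2082, 0.1219]
contact_force: [-0.2, 0.8, -1.4]
tool_pos: [0.5914, 0.2098, 0.1219]
contact_force: [-0.6, 0.4, -0.7]
```

```bash

for i in 1 2 3 4; do python3 -m creep '[{"hand":0.03,"slide":[0,-0.001,0],"turn":0}]'|sed -n '2p;4p'; done
```

```text
tool_pos: [0.5912, 0.2104, 0.1219]
contact_force: [0.8, 0.5, -0.1]
tool_pos: [0.591, 0.2116, 0.1219]
contact_force: [0.4, -0.6, -1.2]
tool_pos: [0.5907, 0.2126, 0.1219]
contact_force: [0.1, 0.4, -0.8]
tool_pos: [0.5905, 0.2135, 0.1219]
contact_force: [-0.8, 0.3, -1.3]
```

```bash

for i in 1 2 3 4; do python3 -m creep '[{"hand":0.03,"slide":[0,-0.001,0],"turn":0}]'|sed -n '2p;4p'; done
```

```text
tool_pos: [0.5902, 0.2145, 0.1219]
contact_force: [-0.4, 0.3, -1.7]
tool_pos: [0.59, 0.2155, 0.1219]
contact_force: [-0.4, 0.5, -1.9]
tool_pos: [0.5898, 0.2164, 0.1219]
contact_force: [-0.3, 0.1, -1.6]
tool_pos: [0.5896, 0.2174, 0.1219]
contact_force: [-0.1, 1.1, -1.6]
```

```bash

for i in 1 2 3 4; do python3 -m creep '[{"hand":0.03,"slide":[0,-0.0008,0],"turn":0}]'|sed -n '2p;4p'; done
```

```text
tool_pos: [0.5894, 0.2182, 0.1219]
contact_force: [-0.0, -0.1, -1.5]
tool_pos: [0.5892, 0.2189, 0.1219]
contact_force: [0.0, -0.1, -0.6]
tool_pos: [0.589, 0.2196, 0.1219]
contact_force: [0.1, -1.4, -1.1]
tool_pos: [0.589, 0.2197, 0.122]
contact_force: [1.0, -2.2, -0.9]
```

Contact: the y force grew to -2.2 N at TCP y = 0.2197. I lower the spacer by about 1.3 mm onto the rod and let go.

```bash

python3 -m creep '[{"hand":0.03,"slide":[0,0,0.0012],"turn":0},{"hand":0.03,"slide":[0,0,0],"turn":0}]'
python3 -m creep '[{"hand":0.075,"slide":[0,0,0],"turn":0},{"hand":0.075,"slide":[0,0,0],"turn":0},{"hand":0.075,"slide":[0,0,0],"turn":0}]'
python3 -c "
from h import *
w=snapshot('wrist');cv2.imwrite('pics/w7.png',w['frame'][:,:,::-1]);P,A,M,s=pose();print(P,A)"
```

```text
clock: 12.92
tool_pos: [0.5892, 0.2198, 0.1207]
eef_rot: [0.993, 0.116, 0.0, 0.0]
contact_force: [1.2, -3.0, -0.4]
opening: 0.407
clock: 13.3
tool_pos: [0.5887, 0.221, 0.1208]
eef_rot: [0.993, 0.116, 0.0, -0.0]
contact_force: [0.1, -0.8, -1.0]
opening: 0.723
[0.58874387 0.22088125 0.1207468 ] 13.353794415080301
```

View pics/w7.png

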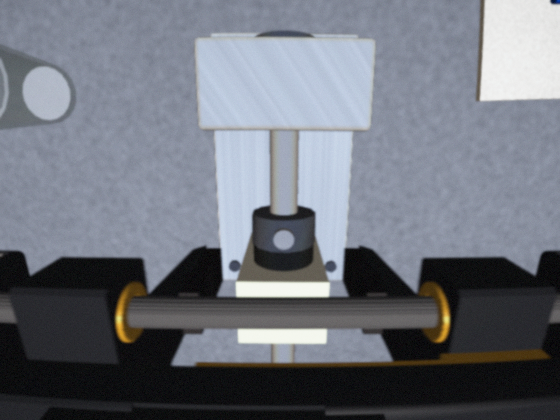

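The spacer sits against the rubber (collar at (284,240)) and hangs upright. Next is the lens block.

```bash
python3 -m creep '[{"hand":0.085,"slide":[0,0,-0.02],"turn":0},{"hand":0.088,"slide":[0,0,-0.06],"turn":0},{"hand":0.088,"slide":[0,0,-0.02],"turn":0}]'
python3 -c "
from h import *
plan([(.457,-.077,.18,10)])"
```

```text
clock: 13.72
tool_pos: [0.5906, 0.2211, 0.2243]
eef_rot: [0.993, 0.116, 0.003, -0.001]
contact_force: [0.7, -0.6, 0.4]
opening: 1.003
from [0.5906 0.2211 0.2243] 13.33 tilt [ 0.0054  0.0023 -1.    ] F [ 0.67 -0.56  0.43] t 13.725
[{"hand": 0.088, "slide": [-0.0331, 0.0432, 0.0074], "turn": 0.6}, {"hand": 0.088, "slide": [-0.0327, 0.0436, 0.0074], "turn": 0.6}, {"hand": 0.088, "slide": [-0.0322, 0.0439, 0.0074], "turn": 0.6}, {"hand": 0.088, "slide": [-0.0317, 0.0442, 0.0074], "turn": 0.6}, {"hand": 0.088, "slide": [-0.0313, 0.0446, 0.0074], "turn": 0.6}]
[{"hand": 0.088, "slide": [-0.0308, 0.0449, 0.0074], "turn": 0.6}]
```

```bash
python3 -m creep '[{"hand": 0.088, "slide": [-0.0331, 0.0432, 0.0074], "turn": 0.6}, {"hand": 0.088, "slide": [-0.0327, 0.0436, 0.0074], "turn": 0.6}, {"hand": 0.088, "slide": [-0.0322, 0.0439, 0.0074], "turn": 0.6}, {"hand": 0.088, "slide": [-0.0317, 0.0442, 0.0074], "turn": 0.6}, {"hand": 0.088, "slide": [-0.0313, 0.0446, 0.0074], "turn": 0.6}]'
python3 -m creep '[{"hand": 0.088, "slide": [-0.0308, 0.0449, 0.0074], "turn": 0.6},{"hand": 0.088, "slide": [0,0,0], "turn": 0},{"hand": 0.088, "slide": [0,0,0], "turn": 0}]'
cat > lk.py <<'E'
from h import *
import sys
name,x,y,lo,hi=sys.argv[1],*map(float,sys.argv[2:6])
w=snapshot("wrist");cv2.imwrite(f"pics/{name}.png",w["frame"][:,:,::-1])
P,A,M,s=pose();print(P,A,s["contact_force"])
X,_=cloud(w,(0,0,560,420))
Y=X[(X[:,2]>lo)&(X[:,2]<hi)&(np.hypot(X[:,0]-x,X[:,1]-y)<(float(sys.argv[6]) if len(sys.argv)>6 else .035))]
print(len(Y),rect(Y) if len(Y) else 0)
T=(Y-P)@M;print("tool frame",rect(T),np.percentile(Y[:,2],50))
E
python3 lk.py w8 .457 -.077 .043 .058
```

```text
clock: 14.35
tool_pos: [0.4771, -0.0293, 0.1838]
eef_rot: [0.996, 0.09, 0.001, 0.0]
contact_force: [0.4, -0.5, -0.6]
opening: 0.998
clock: 14.72
tool_pos: [0.456, -0.0772, 0.1765]
eef_rot: [0.996, 0.085, 0.001, -0.0]
contact_force: [0.2, 0.4, 0.6]
opening: 0.998
[ 0.45632216 -0.0764397   0.17649022] 9.836850112752908 [0.29376605 0.29043589 0.31794049]
1339 ((459.2428283691406, -75.46513366699219), (40.014339447021484, 26.703224182128906), 10.696731567382812)
tool frame ((2.848501205444336, -0.3767528533935547), (26.70036506652832, 40.01329040527344), 89.12623596191406) 0.04982989630333057
```

View pics/w8.png

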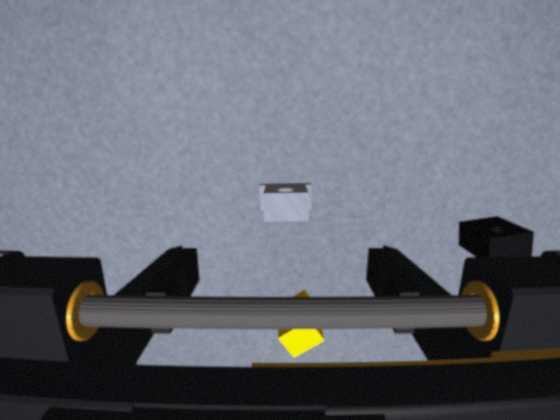

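```bash
python3 -m creep '[{"hand":0.088,"slide": [0.002,0.0,0.05], "turn": -0.9}, {"hand":0.088,"slide": [0,0,0.05], "turn": 0}, {"hand":0.088,"slide": [0,0,0.04], "turn": 0}, {"hand":0.088,"slide": [0,0,0.009], "turn": 0}, {"hand":0.06,"slide": [0,0,0], "turn": 0}]'
python3 -m creep '[{"hand":0.03,"slide": [0,0,0], "turn": 0}, {"hand":0.03,"slide": [0,0,0], "turn": 0}, {"hand":0.03,"slide": [0,0,0], "turn": 0}, {"hand":0.03,"slide": [0,0,0], "turn": 0}, {"hand":0.03,"slide": [0,0,0], "turn": 0}]' 35
python3 lk.py w9 .459 -.076 .043 .058
```

```text
clock: 15.4
tool_pos: [0.458, -0.0765, 0.0277]
eef_rot: [0.996, 0.093, -0.0, -0.0]
contact_force: [-0.3, 0.1, -0.1]
opening: 0.912
clock: 16.02
tool_pos: [0.458, -0.0774, 0.0278]
eef_rot: [0.996, 0.093, 0.001, 0.0]
contact_force: [0.6, 0.3, 5.0]
opening: 0.45
[ 0.45808347 -0.07743879  0.02784444] 10.629741925993171 [ 1.03851817 -0.04847989  6.08065146]
4927 ((457.9693908691406, -70.8196029663086), (67.32810974121094, 18.0953311920166), 9.312605857849121)
tool frame ((1.1355705261230469, -6.522581100463867), (67.32946014404297, 18.094236373901367), 1.3167495727539062) 0.04977788630372769
```

View pics/w9.png

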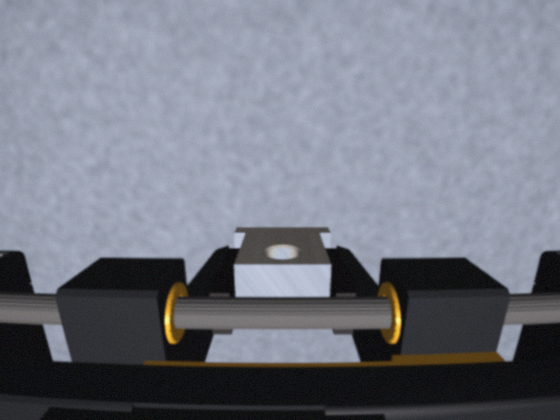

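```bash

python3 -m creep '[{"hand":0.03,"slide": [0,0,-0.004], "turn": 0},{"hand":0.03,"slide": [0,0,-0.04], "turn": 0}, {"hand":0.03,"slide": [0,0,-0.055], "turn": 0},{"hand":0.03,"slide": [0,0,0], "turn": 0}]'
python3 -c "
from h import *
plan([(.6277,.051,.1218,13.2)],hand=.03)"
```

```text
clock: 16.58
tool_pos: [0.4589, -0.0778, 0.1293]
eef_rot: [0.996, 0.092, 0.003, 0.001]
contact_force: [0.1, -0.4, -2.8]
opening: 0.448
from [ 0.4589 -0.0778  0.1293] 10.6 tilt [ 5.4e-03 -6.0e-04 -1.0e+00] F [ 0.1  -0.36 -2.83] t 16.575
[{"hand": 0.03, "slide": [0.0474, -0.0239, 0.0019], "turn": -0.6}, {"hand": 0.03, "slide": [0.0476, -0.0234, 0.0019], "turn": -0.6}, {"hand": 0.03, "slide": [0.0479, -0.0229, 0.0019], "turn": -0.6}, {"hand": 0.03, "slide": [0.0481, -0.0224, 0.0019], "turn": -0.6}]
```

```bash

python3 -m creep '[{"hand": 0.03, "slide": [0.0474, -0.0239, 0.0014], "turn": -0.6}, {"hand": 0.03, "slide": [0.0476, -0.0234, 0.0014], "turn": -0.6}, {"hand": 0.03, "slide": [0.0479, -0.0229, 0.0014], "turn": -0.6}, {"hand": 0.03, "slide": [0.0481, -0.0224, 0.0014], "turn": -0.6},{"hand":0.03,"slide":[0,0,0],"turn":0}]'
python3 -m creep '[{"hand":0.03,"slide":[0,0,0],"turn":0},{"hand":0.03,"slide":[0,0,0],"turn":0}]'
cat > rod.py <<'E'
from h import *
import sys
w=snapshot("wrist");cv2.imwrite(f"pics/{sys.argv[1]}.png",w["frame"][:,:,::-1])
P,A,M,s=pose();print(np.round(P,4),round(A,2),np.round(s["contact_force"],1),s["clock"])
X,uv=cloud(w,(240,0,330,200));T=(X-P)@M
m=(X[:,2]>.118)&(X[:,2]<.145);X,uv,T=X[m],uv[m],T[m]
for lo in range(0,160,20):
    k=(uv[:,1]>=lo)&(uv[:,1]<lo+20)
    if k.sum()>50: print(lo,"cols mid",(uv[k,0].min()+uv[k,0].max())/2,"tool",np.round(np.median(T[k],0)*1000,1),"top",round(np.percentile(X[k,2],50)*1000,1))
print("tip y",T[:,1].max() if len(T) else 0)
E
python3 rod.py w10
```

```text
clock: 17.2
tool_pos: [0.6281, 0.0565, 0.1188]
eef_rot: [0.993, 0.116, 0.001, -0.002]
contact_force: [-1.2, -0.4, -1.1]
opening: 0.448
clock: 17.45
tool_pos: [0.6245, 0.0499, 0.12]
eef_rot: [0.994, 0.113, -0.002, 0.0]
contact_force: [0.2, 0.1, -1.3]
opening: 0.452
[0.6249 0.05   0.1203] 12.93 [ 0.3 -0.3 -2.1] 17.5
0 cols mid 292.5 tool [   3.7 -110.8  -14.7] top 134.9
20 cols mid 292.0 tool [   3.4 -104.   -14.7] top 135.0
40 cols mid 292.0 tool [  3.4 -97.1 -14.6] top 134.9
60 cols mid 292.0 tool [  3.5 -90.1 -14.7] top 135.0
80 cols mid 292.0 tool [  3.5 -82.8 -14.7] top 135.0
100 cols mid 292.0 tool [  3.6 -75.9 -14.2] top 134.5
120 cols mid 292.0 tool [  3.7 -69.1 -12.4] top 132.7
tip y -0.06513860169935076
```

View pics/w10.png

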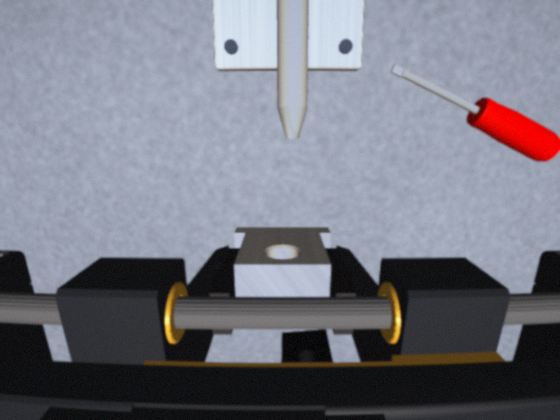

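The rod tip at (292,137) is 9 px right of the lens hole (283,252). I shift +3.6 mm in x and raise 1.5 mm.

```bash

python3 -m creep '[{"hand":0.03,"slide":[0.0036,-0.02,-0.0015],"turn":0},{"hand":0.03,"slide":[0,-0.012,0],"turn":0},{"hand":0.03,"slide":[0,-0.005,0],"turn":0},{"hand":0.03,"slide":[0,0,0],"turn":0},{"hand":0.03,"slide":[0,0,0],"turn":0}]'
python3 rod.py w11
```

```text
clock: 18.12
tool_pos: [0.6213, 0.0877, 0.1223]
eef_rot: [0.994, 0.113, -0.0, 0.0]
contact_force: [0.0, -0.3, -1.9]
opening: 0.452
[0.6214 0.0876 0.1223] 12.98 [ 0.6  0.9 -1.2] 18.175
0 cols mid 279.0 tool [  -1.4 -111.9  -12.6] top 134.9
20 cols mid 278.5 tool [  -1.4 -104.8  -12.7] top 135.0
40 cols mid 278.5 tool [ -1.  -97.8 -12.8] top 135.1
60 cols mid 279.0 tool [ -1.  -90.7 -12.7] top 135.0
80 cols mid 278.5 tool [ -1.1 -83.3 -12.7] top 135.0
100 cols mid 278.5 tool [ -1.1 -76.  -12.8] top 135.1
120 cols mid 279.0 tool [ -1.1 -68.3 -12.7] top 135.0
140 cols mid 279.0 tool [ -1.1 -60.4 -12.7] top 135.0
tip y -0.03905926762540319
```

View pics/w11.png

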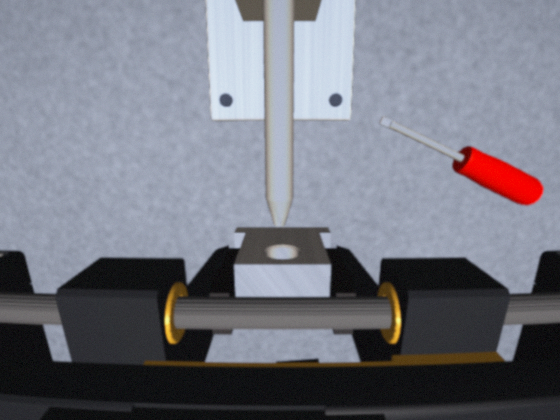

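Now settled: the rod is at column 279 against the hole's 283, so I shift -1.5 mm and thread.

```bash

python3 -m creep '[{"hand":0.03,"slide":[-0.0015,-0.003,0],"turn":0},{"hand":0.03,"slide":[0,-0.008,0],"turn":-0.3},{"hand":0.03,"slide":[0,-0.008,0],"turn":0},{"hand":0.03,"slide":[0,-0.008,0],"turn":0},{"hand":0.03,"slide":[0,-0.008,0],"turn":0}]'
python3 rod.py w12
```

```text
clock: 18.8
tool_pos: [0.6116, 0.123, 0.1223]
eef_rot: [0.993, 0.116, -0.0, -0.0]
contact_force: [0.1, 0.0, -2.3]
opening: 0.454
[0.6113 0.1247 0.1223] 13.45 [-0.4  1.4 -1.8] 18.85
80 cols mid 284.5 tool [  0.6 -82.5 -12.6] top 135.0
100 cols mid 283.5 tool [  1.  -74.1 -12.6] top 135.0
120 cols mid 283.5 tool [  1.  -66.3 -12.6] top 135.0
140 cols mid 283.5 tool [  1.  -58.5 -12.6] top 135.0
tip y -0.03749523122290792
```

View pics/w12.png

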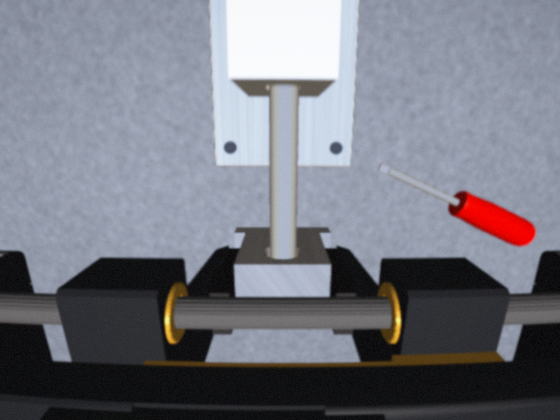

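The rod is centred in the lens hole at (284,250), with about 69 mm to go to the spacer.

```bash

python3 -m creep '[{"hand":0.03,"slide":[0,-0.013,0],"turn":0},{"hand":0.03,"slide":[0,-0.016,0],"turn":0},{"hand":0.03,"slide":[0,-0.016,0],"turn":0},{"hand":0.03,"slide":[0,-0.012,0],"turn":0},{"hand":0.03,"slide":[0,-0.003,0],"turn":0}]'
python3 -m creep '[{"hand":0.03,"slide":[0,0,0],"turn":0},{"hand":0.03,"slide":[0,0,0],"turn":0}]'
python3 rod.py w13
```

```text
clock: 19.48
tool_pos: [0.5975, 0.1822, 0.1223]
eef_rot: [0.993, 0.117, -0.0, -0.0]
contact_force: [0.0, -0.1, -2.4]
opening: 0.452
clock: 19.73
tool_pos: [0.5982, 0.1795, 0.1224]
eef_rot: [0.993, 0.115, -0.0, 0.0]
contact_force: [0.2, -0.3, -1.0]
opening: 0.451
[0.5982 0.1795 0.1224] 13.26 [ 0.4  0.1 -1.3] 19.775
0 cols mid 284.5 tool [   0.8 -110.6  -14.3] top 136.6
20 cols mid 284.5 tool [   0.8 -107.1  -10.5] top 132.8
40 cols mid 284.0 tool [  0.9 -97.6 -12.8] top 135.1
60 cols mid 284.0 tool [  0.9 -90.5 -12.8] top 135.1
80 cols mid 284.0 tool [  0.9 -83.3 -12.6] top 134.9
100 cols mid 284.0 tool [  0.8 -74.8 -18.6] top 140.9
120 cols mid 284.0 tool [  0.5 -68.  -18.7] top 141.1
140 cols mid 284.0 tool [  0.9 -60.7 -19.5] top 141.8
tip y -0.05394233117281387
```

View pics/w13.png

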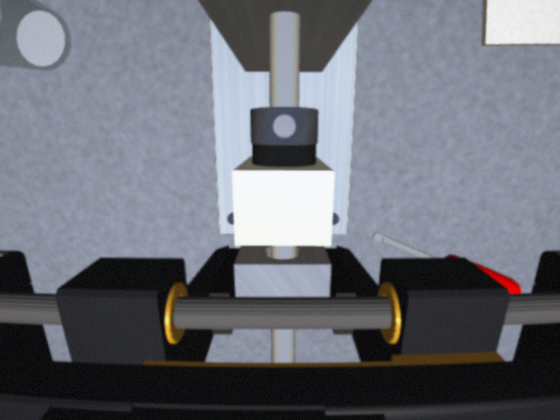

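```bash

python3 -m creep '[{"hand":0.03,"slide":[0,-0.005,0],"turn":0},{"hand":0.03,"slide":[0,-0.003,0],"turn":0},{"hand":0.03,"slide":[0,-0.001,0],"turn":0},{"hand":0.03,"slide":[0,0,0],"turn":0}]' |sed -n '2p;4p'
for i in 1 2 3 ; do python3 -m creep '[{"hand":0.03,"slide":[0,-0.001,0],"turn":0},{"hand":0.03,"slide":[0,0,0],"turn":0}]'|sed -n '2p;4p'; done
```

```text
tool_pos: [0.5958, 0.1894, 0.1223]
contact_force: [-0.1, -0.3, -1.2]
tool_pos: [0.5957, 0.1902, 0.1223]
contact_force: [-0.4, -0.7, -0.8]
tool_pos: [0.5955, 0.191, 0.1223]
contact_force: [-0.5, -0.3, -1.3]
tool_pos: [0.5954, 0.1913, 0.1224]
contact_force: [1.2, -1.6, -2.0]
```

```bash

python3 -m creep '[{"hand":0.03,"slide":[0,-0.0007,0],"turn":0},{"hand":0.03,"slide":[0,0,0],"turn":0}]'|sed -n '2p;4p'
python3 -m creep '[{"hand":0.03,"slide":[0,0,0.0012],"turn":0},{"hand":0.03,"slide":[0,0,0],"turn":0}]'|sed -n '2p;4p'
python3 -m creep '[{"hand":0.075,"slide":[0,0,0],"turn":0},{"hand":0.075,"slide":[0,0,0],"turn":0},{"hand":0.075,"slide":[0,0,0],"turn":0}]'
python3 rod.py w14
```

```text
tool_pos: [0.5954, 0.1915, 0.1223]
contact_force: [2.2, -5.5, -0.9]
tool_pos: [0.5955, 0.1916, 0.1214]
contact_force: [1.6, -5.2, 0.6]
clock: 21.9
tool_pos: [0.5949, 0.194, 0.1212]
eef_rot: [0.993, 0.117, -0.0, -0.001]
contact_force: [1.6, 0.3, -0.6]
opening: 0.767
[0.5949 0.1937 0.1211] 13.38 [0.9 0.  0.2] 21.95
40 cols mid 284.5 tool [  0.9 -96.  -15.4] top 136.6
60 cols mid 284.5 tool [  1.3 -91.8 -13. ] top 134.2
80 cols mid 285.0 tool [  1.3 -83.4 -13.8] top 135.0
100 cols mid 284.5 tool [  1.1 -76.  -13.8] top 135.0
120 cols mid 284.5 tool [  1.3 -68.6 -13.7] top 134.9
140 cols mid 284.5 tool [  0.9 -60.6 -18.9] top 140.1
tip y -0.03937784189026156
```

View pics/w14.png

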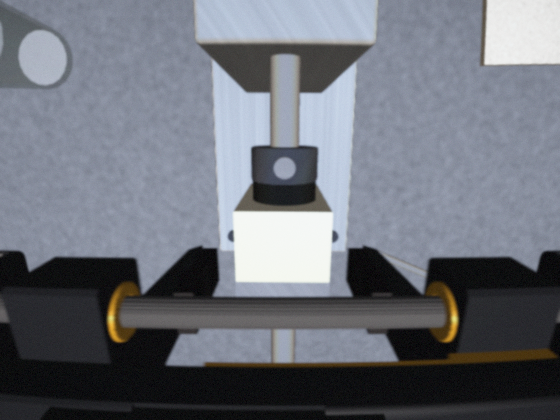

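The spacer and lens block are closed up against the stop. I raise the gripper and go to the cap.

```bash
python3 -m creep '[{"hand":0.085,"slide":[0,0,-0.02],"turn":0},{"hand":0.088,"slide":[0,0,-0.055],"turn":0},{"hand":0.088,"slide":[0,0,-0.01],"turn":0}]'|sed -n '2p;4p'
python3 -c "
from h import *
plan([(.673,-.078,.18,17)])"
```

```text
tool_pos: [0.5973, 0.1936, 0.2098]
contact_force: [-0.3, -0.7, -0.0]
from [0.5973 0.1936 0.2098] 13.33 tilt [ 0.0063  0.0026 -1.    ] F [-0.29 -0.69 -0.  ] t 22.325
[{"hand": 0.088, "slide": [0.0022, 0.0564, 0.006], "turn": -0.7}, {"hand": 0.088, "slide": [0.0015, 0.0564, 0.006], "turn": -0.7}, {"hand": 0.088, "slide": [0.0008, 0.0564, 0.006], "turn": -0.7}, {"hand": 0.088, "slide": [0.0001, 0.0564, 0.006], "turn": -0.7}, {"hand": 0.088, "slide": [-0.0005, 0.0564, 0.006], "turn": -0.7}]
```

```bash
python3 -m creep '[{"hand": 0.088, "slide": [0.0022, 0.0564, 0.006], "turn": -0.7}, {"hand": 0.088, "slide": [0.0015, 0.0564, 0.006], "turn": -0.7}, {"hand": 0.088, "slide": [0.0008, 0.0564, 0.006], "turn": -0.7}, {"hand": 0.088, "slide": [0.0001, 0.0564, 0.006], "turn": -0.7}, {"hand": 0.088, "slide": [-0.0005, 0.0564, 0.006], "turn": -0.7}]'|sed -n '2p;4p'
python3 -m creep '[{"hand": 0.088, "slide": [0,0,0], "turn": 0},{"hand": 0.088, "slide": [0,0,0], "turn": 0},{"hand": 0.088, "slide": [0,0,0], "turn": 0}]'|sed -n '2p;4p'
python3 lk.py w15 .685 -.112 .04 .062 .09
```

```text
tool_pos: [0.6707, -0.0802, 0.1751]
contact_force: [0.7, 0.1, -0.3]
tool_pos: [0.6706, -0.0761, 0.1759]
contact_force: [-0.4, -0.4, -0.5]
[ 0.67065977 -0.07632967  0.17600131] 17.001985831474887 [-0.27091672 -0.10350362 -0.25761148]
3675 ((687.5293579101562, -111.5821533203125), (43.783241271972656, 98.9345932006836), 17.904483795166016)
tool frame ((5.8390350341796875, 38.85723114013672), (98.9406967163086, 43.78334426879883), 89.10081481933594) 0.05060179923879926
```

View pics/w15.png

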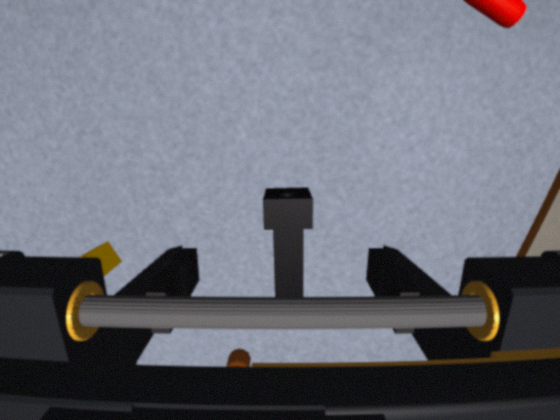

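Cap flange at (288,208), bore facing up-image (+y), sleeve towards the robot's right. I descend with a +5 mm x and +2.6 mm y correction.

```bash
python3 -m creep '[{"hand":0.088,"slide": [0.005,0.0025,0.05], "turn": -0.9}, {"hand":0.088,"slide": [0,0,0.05], "turn": 0}, {"hand":0.088,"slide": [0,0,0.039], "turn": 0}, {"hand":0.088,"slide": [0,0,0.009], "turn": 0}, {"hand":0.06,"slide": [0,0,0], "turn": 0}]'|sed -n '2p;4p'
python3 -m creep '[{"hand":0.03,"slide": [0,0,0], "turn": 0}, {"hand":0.03,"slide": [0,0,0], "turn": 0}, {"hand":0.03,"slide": [0,0,0], "turn": 0}, {"hand":0.03,"slide": [0,0,0], "turn": 0}, {"hand":0.03,"slide": [0,0,0], "turn": 0}]' 40
python3 lk.py w16 .685 -.112 .04 .062 .09
```

```text
tool_pos: [0.6766, -0.0791, 0.0286]
contact_force: [0.4, 0.2, 0.2]
clock: 24.62
tool_pos: [0.6766, -0.0799, 0.0287]
eef_rot: [0.988, 0.154, 0.0, -0.0]
contact_force: [-1.6, 0.2, 4.6]
opening: 0.489
[ 0.67655866 -0.07988281  0.02865793] 17.726505163496757 [-0.7078455   0.04005766  5.19379038]
8527 ((680.0697021484375, -89.33746337890625), (76.9521255493164, 52.62894058227539), 18.021636962890625)
tool frame ((0.4802207946777344, 10.076316833496094), (52.628658294677734, 76.95226287841797), 89.7035903930664) 0.0526736487931085
```

View pics/w16.png

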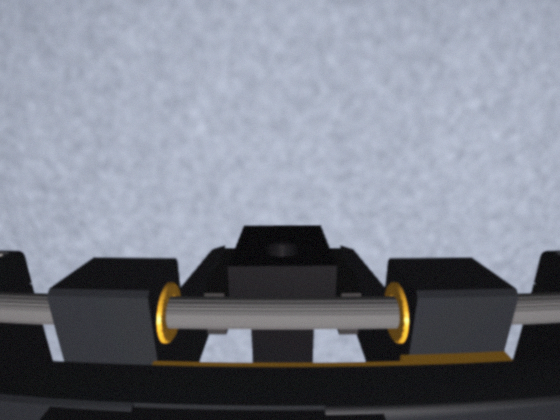

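```bash

python3 -m creep '[{"hand":0.03,"slide": [0,0,-0.004], "turn": 0},{"hand":0.03,"slide": [0,0,-0.04], "turn": 0}, {"hand":0.03,"slide": [0,0,-0.05], "turn": 0},{"hand":0.03,"slide": [0,0,0], "turn": 0},{"hand":0.03,"slide": [0,0,0], "turn": 0}]'
python3 -c "
from h import *
plan([(.6282,.0492,.1227,13.3)],hand=.03,step=.04)"
```

```text
clock: 25.3
tool_pos: [0.6754, -0.0796, 0.1213]
eef_rot: [0.988, 0.154, -0.001, -0.0]
contact_force: [-0.3, 0.0, -1.8]
opening: 0.499
from [ 0.6754 -0.0796  0.1213] 17.73 tilt [-2.e-03  4.e-04 -1.e+00] F [-0.28  0.03 -1.79] t 25.3
[{"hand": 0.03, "slide": [-0.0014, -0.0343, -0.0003], "turn": 1.1}, {"hand": 0.03, "slide": [-0.0021, -0.0342, -0.0003], "turn": 1.1}, {"hand": 0.03, "slide": [-0.0027, -0.0342, -0.0003], "turn": 1.1}, {"hand": 0.03, "slide": [-0.0034, -0.0341, -0.0003], "turn": 1.1}]
```

```bash

python3 -m creep '[{"hand": 0.03, "slide": [-0.0014, -0.0343, -0.0003], "turn": 1.1}, {"hand": 0.03, "slide": [-0.0021, -0.0342, -0.0001], "turn": 1.1}, {"hand": 0.03, "slide": [-0.0027, -0.0342, 0], "turn": 1.1}, {"hand": 0.03, "slide": [-0.0034, -0.034, 0], "turn": 1.1},{"hand":0.03,"slide":[0,0,0],"turn":0}]'
python3 -m creep '[{"hand":0.03,"slide":[0,0,0],"turn":0},{"hand":0.03,"slide":[0,0,0],"turn":0},{"hand":0.03,"slide":[0,0,0],"turn":0}]'
python3 rod.py w17
```

```text
clock: 25.92
tool_pos: [0.6267, 0.0534, 0.1204]
eef_rot: [0.993, 0.119, -0.003, -0.002]
contact_force: [0.2, -1.0, -1.0]
opening: 0.495
clock: 26.3
tool_pos: [0.6293, 0.0474, 0.1223]
eef_rot: [0.993, 0.115, -0.0, 0.0]
contact_force: [0.2, 0.1, -0.7]
opening: 0.496
[0.6293 0.0478 0.1224] 13.25 [-0.3  1.3 -1.1] 26.35
0 cols mid 282.5 tool [   0.5 -111.3  -12.6] top 135.0
20 cols mid 283.0 tool [   0.5 -104.2  -12.7] top 135.0
40 cols mid 282.5 tool [  0.5 -97.3 -12.7] top 135.0
60 cols mid 283.0 tool [  0.5 -90.2 -12.6] top 135.0
80 cols mid 283.0 tool [  0.5 -83.  -12.6] top 135.0
100 cols mid 283.0 tool [  0.5 -76.1 -11.4] top 133.7
120 cols mid 282.5 tool [  0.5 -70.  -10.1] top 132.4
tip y -0.06844429781429334
```

View pics/w17.png

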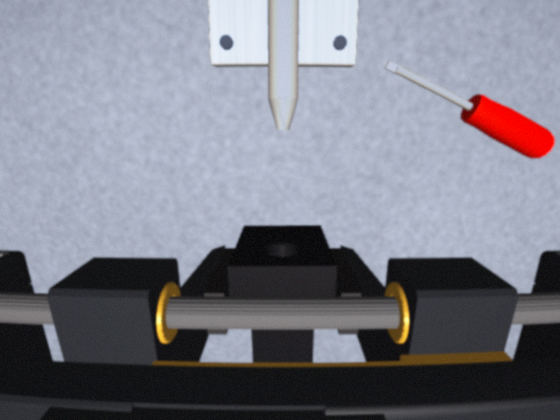

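The rod tip (283,128) and the bore (282,249) line up and the yaw matches. I thread the cap on.

```bash

python3 -m creep '[{"hand":0.03,"slide":[0,-0.02,0],"turn":0},{"hand":0.03,"slide":[0,-0.02,0],"turn":0},{"hand":0.03,"slide":[0,-0.008,0],"turn":0},{"hand":0.03,"slide":[0,-0.005,0],"turn":0},{"hand":0.03,"slide":[0,-0.005,0],"turn":0}]'|sed -n '2p;4p'
python3 -m creep '[{"hand":0.03,"slide":[0,-0.006,0],"turn":0},{"hand":0.03,"slide":[0,-0.006,0],"turn":0}]'|sed -n '2p;4p'
python3 rod.py w18
```

```text
tool_pos: [0.6158, 0.1051, 0.1226]
contact_force: [0.3, 0.1, -0.5]
tool_pos: [0.613, 0.117, 0.1225]
contact_force: [-0.5, 0.3, -1.4]
[0.6127 0.1185 0.1224] 13.38 [ 0.6  0.  -1.1] 27.275
60 cols mid 284.5 tool [  1.  -87.  -19.9] top 142.5
80 cols mid 284.5 tool [  1.1 -80.9 -19.9] top 142.4
100 cols mid 284.5 tool [  1.  -73.8 -19.9] top 142.4
120 cols mid 284.5 tool [  1.  -66.9 -19.9] top 142.4
140 cols mid 283.0 tool [  0.6 -58.9 -12.5] top 135.0
tip y -0.03759561932273288
```

View pics/w18.png

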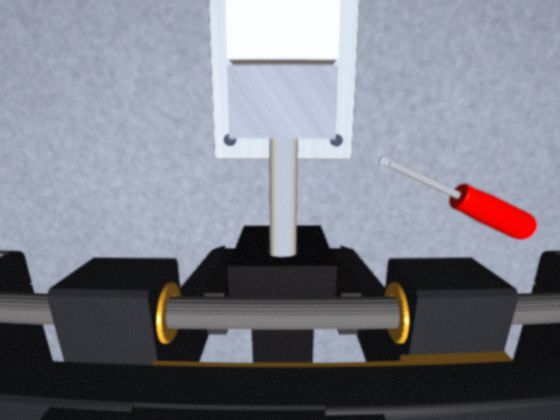

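The cap is on the rod, centred, with no force. The lens and spacer sit ahead at rows 0–138. About 46 mm remain.

```bash

python3 -m creep '[{"hand":0.03,"slide":[0,-0.01,0],"turn":0},{"hand":0.03,"slide":[0,-0.011,0],"turn":0},{"hand":0.03,"slide":[0,-0.009,0],"turn":0},{"hand":0.03,"slide":[0,-0.004,0],"turn":0},{"hand":0.03,"slide":[0,0,0],"turn":0}]'|sed -n '2p;4p'
python3 -m creep '[{"hand":0.03,"slide":[0,0,0],"turn":0}]'|sed -n '2p;4p'
for i in 1 2 3 4 5; do python3 -m creep '[{"hand":0.03,"slide":[0,-0.001,0],"turn":0},{"hand":0.03,"slide":[0,0,0],"turn":0}]'|sed -n '2p;4p'; done
```

```text
tool_pos: [0.6051, 0.1505, 0.1225]
contact_force: [0.3, 0.1, -1.5]
tool_pos: [0.6053, 0.1495, 0.1225]
contact_force: [0.4, 0.1, -0.8]
tool_pos: [0.605, 0.1509, 0.1225]
contact_force: [-0.2, 0.6, -0.0]
tool_pos: [0.6046, 0.1522, 0.1225]
contact_force: [-0.3, -0.7, -0.9]
tool_pos: [0.6044, 0.1532, 0.1225]
contact_force: [0.5, 0.3, -1.1]
tool_pos: [0.6042, 0.1542, 0.1225]
contact_force: [-0.8, -0.8, -0.6]
tool_pos: [0.604, 0.1551, 0.1225]
contact_force: [0.8, 0.3, -0.6]
```

```bash

for i in 1 2 3 4 5 6; do python3 -m creep '[{"hand":0.03,"slide":[0,-0.001,0],"turn":0},{"hand":0.03,"slide":[0,0,0],"turn":0}]'|sed -n '2p;4p'; done
```

```text
tool_pos: [0.6037, 0.1561, 0.1225]
contact_force: [0.1, -0.2, -0.3]
tool_pos: [0.6035, 0.1571, 0.1225]
contact_force: [0.0, 0.1, -0.7]
tool_pos: [0.6033, 0.158, 0.1225]
contact_force: [-0.2, 0.7, -1.3]
tool_pos: [0.603, 0.159, 0.1225]
contact_force: [-0.3, 0.2, -0.3]
tool_pos: [0.6028, 0.16, 0.1225]
contact_force: [0.3, -0.7, -0.3]
tool_pos: [0.6026, 0.161, 0.1225]
contact_force: [0.2, 0.4, -1.0]
```

```bash

python3 -m creep '[{"hand":0.03,"slide":[0,0,0.001],"turn":0},{"hand":0.03,"slide":[0,0,0],"turn":0}]'|sed -n '2p;4p'
for i in 1 2 3 4 5; do python3 -m creep '[{"hand":0.03,"slide":[0,-0.0006,0],"turn":0},{"hand":0.03,"slide":[0,0,0],"turn":0}]'|sed -n '2p;4p'; done
```

```text
tool_pos: [0.6026, 0.1608, 0.1214]
contact_force: [-0.8, -0.3, -0.7]
tool_pos: [0.6025, 0.1615, 0.1215]
contact_force: [-0.6, -0.2, 0.2]
tool_pos: [0.6023, 0.1621, 0.1215]
contact_force: [1.2, 0.0, -0.2]
tool_pos: [0.6022, 0.1626, 0.1215]
contact_force: [-0.3, -0.4, -0.1]
tool_pos: [0.602, 0.1633, 0.1215]
contact_force: [-0.1, -0.3, -0.8]
tool_pos: [0.6019, 0.1638, 0.1215]
contact_force: [-0.1, -0.1, -0.3]
```

```bash

for i in 1 2 3 4 5; do python3 -m creep '[{"hand":0.03,"slide":[0,-0.0006,0],"turn":0},{"hand":0.03,"slide":[0,0,0],"turn":0}]'|sed -n '2p;4p'; done; python3 rod.py w19
```

```text
tool_pos: [0.6018, 0.1644, 0.1215]
contact_force: [-0.5, 0.5, -0.7]
tool_pos: [0.6017, 0.1648, 0.1215]
contact_force: [0.8, -1.0, 0.0]
tool_pos: [0.6017, 0.1649, 0.1215]
contact_force: [0.2, -1.3, -0.3]
tool_pos: [0.6017, 0.1651, 0.1216]
contact_force: [1.4, -4.2, -1.1]
tool_pos: [0.6016, 0.1654, 0.1216]
contact_force: [2.4, -3.0, -1.3]
[0.6017 0.1654 0.1216] 13.27 [ 2.  -4.3 -1.1] 33.575
0 cols mid 283.5 tool [   0.8 -111.3  -13.6] top 135.0
20 cols mid 284.0 tool [   0.8 -104.5  -13.5] top 135.0
40 cols mid 283.5 tool [  0.8 -97.4 -13.6] top 135.1
60 cols mid 283.5 tool [  0.5 -89.  -19.9] top 141.4
80 cols mid 283.5 tool [ -0.2 -82.  -19.7] top 141.2
100 cols mid 283.5 tool [  0.8 -75.4 -20.4] top 141.9
120 cols mid 284.0 tool [  0.9 -70.8 -20.2] top 141.7
tip y -0.06956202510796133
```

View pics/w19.png

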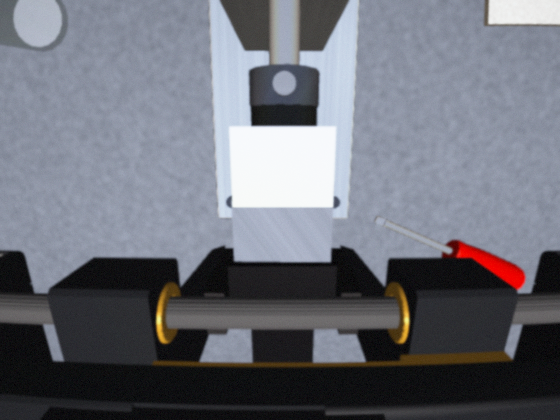

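Everything closes up; the push is at about 4.5 N. I raise it to about 10 N.

```bash

for i in 1 2 3; do python3 -m creep '[{"hand":0.03,"slide":[0,-0.0005,0],"turn":0},{"hand":0.03,"slide":[0,0,0],"turn":0},{"hand":0.03,"slide":[0,0,0],"turn":0}]'|sed -n '2p;4p'; done
```

```text
tool_pos: [0.6016, 0.1655, 0.1216]
contact_force: [1.9, -5.3, -1.8]
tool_pos: [0.6016, 0.1655, 0.1216]
contact_force: [0.7, -6.1, -1.9]
tool_pos: [0.6016, 0.1656, 0.1216]
contact_force: [1.2, -6.6, -1.0]
```

```bash

for i in 1 2 3; do python3 -m creep '[{"hand":0.03,"slide":[0,-0.0006,0],"turn":0},{"hand":0.03,"slide":[0,0,0],"turn":0},{"hand":0.03,"slide":[0,0,0],"turn":0}]'|sed -n '2p;4p'; done
```

```text
tool_pos: [0.6015, 0.1657, 0.1216]
contact_force: [2.4, -7.2, -1.2]
tool_pos: [0.6015, 0.1658, 0.1216]
contact_force: [2.1, -7.6, -1.1]
tool_pos: [0.6015, 0.1659, 0.1216]
contact_force: [3.0, -8.3, -1.9]
```

```bash

for i in 1 2; do python3 -m creep '[{"hand":0.03,"slide":[0,-0.0006,0],"turn":0},{"hand":0.03,"slide":[0,0,0],"turn":0},{"hand":0.03,"slide":[0,0,0],"turn":0}]'|sed -n '2p;4p'; done
for i in 1 2; do python3 -m creep '[{"hand":0.03,"slide":[0,0,0],"turn":0},{"hand":0.03,"slide":[0,0,0],"turn":0},{"hand":0.03,"slide":[0,0,0],"turn":0},{"hand":0.03,"slide":[0,0,0],"turn":0}]'|sed -n '1p;2p;4p'; done
```

```text
tool_pos: [0.6014, 0.166, 0.1216]
contact_force: [3.1, -8.9, -1.7]
tool_pos: [0.6014, 0.1661, 0.1216]
contact_force: [3.4, -10.5, -1.3]
clock: 37.08
tool_pos: [0.6014, 0.1661, 0.1216]
contact_force: [3.2, -9.9, -1.2]
clock: 37.58
tool_pos: [0.6014, 0.1661, 0.1216]
contact_force: [2.0, -10.7, -1.4]
```

A steady push of about 10.5 N was held for over a second. I ease it to about 5 N, then open.

```bash

python3 -m creep '[{"hand":0.03,"slide":[0,0.001,0],"turn":0},{"hand":0.03,"slide":[0,0.001,0],"turn":0},{"hand":0.03,"slide":[0,0,0],"turn":0}]'|sed -n '2p;4p'
python3 -m creep '[{"hand":0.06,"slide":[0,0,0],"turn":0},{"hand":0.075,"slide":[0,0,0],"turn":0},{"hand":0.075,"slide":[0,0,0],"turn":0},{"hand":0.075,"slide":[0,0,0],"turn":0}]'
python3 rod.py w20
```

```text
tool_pos: [0.6015, 0.1658, 0.1216]
contact_force: [3.0, -7.7, -2.6]
clock: 38.45
tool_pos: [0.6005, 0.1697, 0.1215]
eef_rot: [0.993, 0.116, -0.0, -0.0]
contact_force: [0.1, -0.2, -0.6]
opening: 0.848
[0.6005 0.1695 0.1216] 13.36 [ 0.6  0.4 -0. ] 38.5
0 cols mid 284.5 tool [   1.2 -111.8  -13.2] top 134.8
20 cols mid 284.5 tool [   1.  -104.8  -13.4] top 135.0
40 cols mid 284.5 tool [  0.9 -97.7 -13.4] top 135.0
60 cols mid 283.0 tool [  1.2 -90.4 -13.7] top 135.4
80 cols mid 284.5 tool [ -0.2 -83.2 -19.8] top 141.4
100 cols mid 284.0 tool [  0.8 -75.2 -20. ] top 141.7
120 cols mid 284.0 tool [  0.9 -68.2 -20.1] top 141.7
tip y -0.06469850199540114
```

View pics/w20.png

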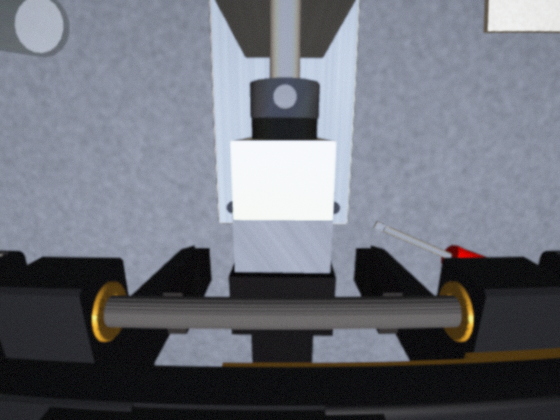

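Released. I rise clear and inspect.

```bash
python3 -m creep '[{"hand":0.085,"slide":[0,0,-0.02],"turn":0},{"hand":0.088,"slide":[0,0.0,-0.05],"turn":0},{"hand":0.088,"slide":[0,0.03,-0.03],"turn":0},{"hand":0.088,"slide":[0,0.04,-0.01],"turn":0},{"hand":0.088,"slide":[0,0,0],"turn":0}]'
python3 -m creep '[{"hand":0.088,"slide":[0,0,0],"turn":0},{"hand":0.088,"slide":[0,0,0],"turn":0}]'
python3 - <<'E'
from h import *
w=snapshot("wrist");cv2.imwrite("pics/w21.png",w["frame"][:,:,::-1])
cv2.imwrite("pics/w21c.png",cv2.resize(w["frame"][0:240,180:390,::-1],None,fx=2.5,fy=2.5,interpolation=cv2.INTER_CUBIC))
P,A,M,s=pose();print(P,A)
s_=snapshot("side");cv2.imwrite("pics/s21.png",s_["frame"][:,:,::-1])
cv2.imwrite("pics/s21c.png",cv2.resize(s_["frame"][110:210,200:340,::-1],(800,571),interpolation=cv2.INTER_CUBIC))
t=snapshot("top");cv2.imwrite("pics/t21.png",t["frame"][:,:,::-1])
a=np.radians(13.2);u=np.array([np.sin(a),-np.cos(a)]);root=np.array([.573,.286])
X,uv=cloud(w,(180,0,390,240));d=(X[:,:2]-root)@u;l=(X[:,:2]-root)@np.array([np.cos(a),np.sin(a)])
m=(abs(l)<.025)&(X[:,2]>.1)
for b in range(30,190,3):
    k=m&(d>=b/1e3)&(d<b/1e3+.003)
    if k.sum()>3: print(b,k.sum(),np.round(np.percentile(X[k,2],[5,50,95])*1e3,1),np.round(np.percentile(l[k],[1,99])*1e3,1))
E
```

```text
clock: 39.12
tool_pos: [0.6182, 0.0961, 0.2329]
eef_rot: [0.994, 0.113, 0.001, 0.001]
contact_force: [-0.7, 0.4, 1.3]
opening: 0.998
clock: 39.38
tool_pos: [0.6161, 0.1029, 0.2308]
eef_rot: [0.993, 0.117, -0.001, -0.001]
contact_force: [-0.3, 0.8, -0.2]
opening: 0.994
[0.61618287 0.10270471 0.23083086] 13.464208365032624
33 66 [132.9 138.4 142.6] [-12.3  14.7]
36 167 [134.5 141.3 147.3] [-12.3  14.7]
39 207 [134.4 142.  147.7] [-12.3  14.9]
42 207 [133.9 142.1 147.4] [-12.4  14.8]
45 190 [135.4 141.8 144.2] [-12.4  14.1]
48 178 [136.  141.8 144. ] [-11.6  13.5]
51 45 [140.2 143.  144.3] [-7.7  9. ]
54 169 [151.  152.3 153.4] [-17.2  18. ]
57 278 [151.3 152.4 153.6] [-17.2  18.1]
60 279 [151.3 152.6 153.8] [-17.2  18.2]
63 277 [151.3 152.5 153.7] [-17.2  18.3]
66 273 [151.3 152.5 153.7] [-17.3  17.7]
69 272 [151.3 152.4 153.5] [-17.3  17.7]
72 266 [151.4 152.4 153.7] [-17.3  17.8]
75 264 [151.2 152.3 153.5] [-17.4  17.9]
78 258 [151.2 152.4 153.5] [-17.4  18. ]
81 423 [141.7 150.2 153.4] [-19.1  19. ]
84 261 [103.3 142.4 143.7] [-24.2  24.8]
87 287 [140.6 142.4 143.6] [-24.2  24.1]
90
[... 717 characters left out ...]
141.1 142.2 143.4] [-13.4  14.6]
144 152 [141.4 142.4 143.6] [-13.4  13.9]
147 151 [141.4 142.4 143.5] [-13.4  13.9]
150 151 [141.2 142.3 143.4] [-13.4  14.1]
153 150 [141.4 142.3 143.4] [-13.4  14.1]
156 146 [141.5 142.4 143.4] [-12.7  14.1]
159 148 [141.3 142.3 143.3] [-12.7  14.2]
162 149 [141.3 142.3 143.4] [-12.8  14.3]
165 143 [141.5 142.5 143.5] [-12.8  14.4]
168 146 [141.4 142.5 143.3] [-12.8  14.4]
171 135 [141.3 142.5 143.3] [-12.8  14.4]
174 138 [141.  142.2 143.6] [-12.9  14.5]
177 140 [141.4 142.2 143.5] [-12.9  14.6]
180 141 [141.5 142.4 143.4] [-12.9  13.9]
183 137 [141.2 142.5 143.5] [-12.9  14. ]
186 127 [141.3 142.4 143.6] [-13.  14.]
189 130 [141.2 142.2 143.1] [-13.  14.]
```

View pics/w21c.png

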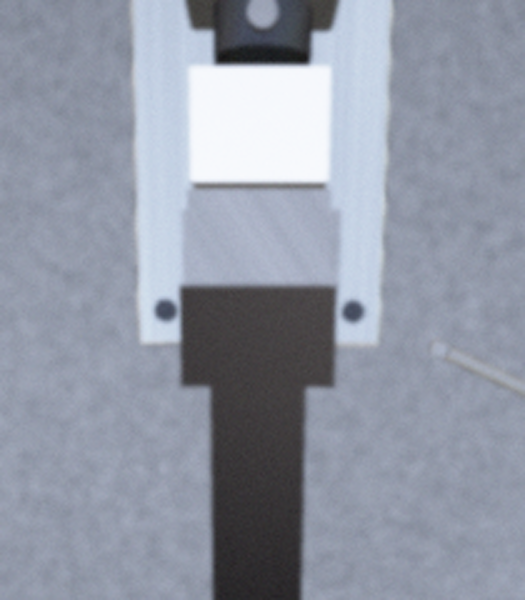

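View pics/s21c.png

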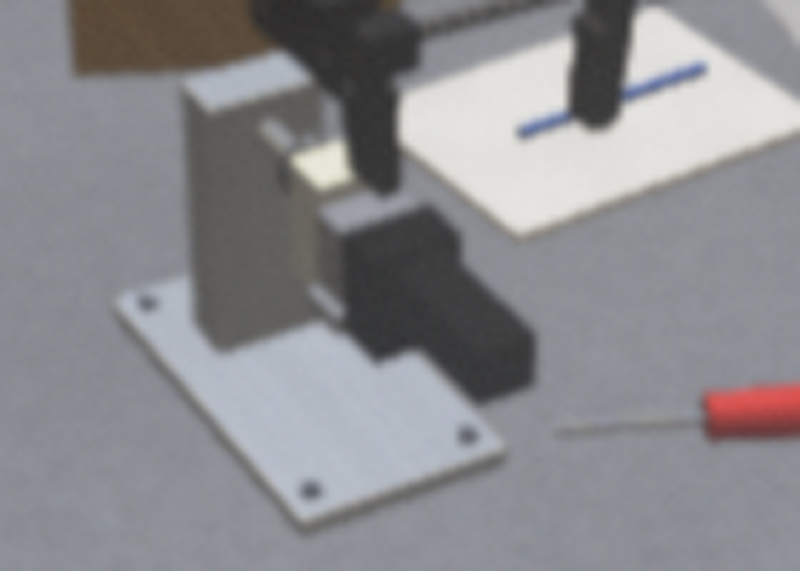

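View pics/s21.png

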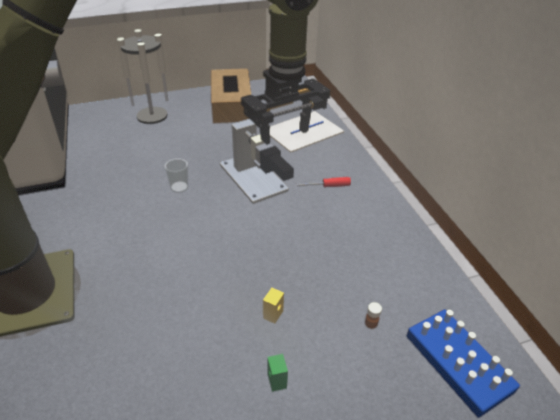

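The stack measures 54 to 136 mm from the root, 82 mm, exactly the three thicknesses, so there are no gaps between parts. I move the wrist camera over the stop to check the rubber/spacer interface.

```bash
python3 -m creep '[{"hand":0.088,"slide":[0,-0.03,0],"turn":0},{"hand":0.088,"slide":[0,-0.04,0],"turn":0},{"hand":0.088,"slide":[0,-0.03,0],"turn":0},{"hand":0.088,"slide":[0,-0.01,0],"turn":0},{"hand":0.088,"slide":[0,0,0],"turn":0}]'
python3 - <<'E'
from h import *
w=snapshot("wrist");cv2.imwrite("pics/w22.png",w["frame"][:,:,::-1])
cv2.imwrite("pics/w22c.png",cv2.resize(w["frame"][130:260,210:350,::-1],None,fx=4.5,fy=4.5,interpolation=cv2.INTER_CUBIC))
T=np.linalg.inv(w["camera_from_world"]);a=np.radians(13.2);u=np.array([np.sin(a),-np.cos(a)]);root=np.array([.573,.286]);print("cam s",(T[:2,3]-root)@u)
X,uv=cloud(w,(210,100,350,300));d=(X[:,:2]-root)@u;l=(X[:,:2]-root)@np.array([np.cos(a),np.sin(a)])
for lim in (0.004,):
  for b in np.arange(44,60,1.):
    k=(abs(l-.001)<lim)&(d>=b/1e3)&(d<b/1e3+.001)&(X[:,2]>.1)
    print(b,k.sum(),np.round(np.percentile(X[k,2],[5,50,95])*1e3,1) if k.any() else 0)
E
```

```text
clock: 40.15
tool_pos: [0.5914, 0.208, 0.2314]
eef_rot: [0.993, 0.117, -0.0, 0.0]
contact_force: [0.5, -0.3, 0.3]
opening: 0.999
cam s 0.011796068347510043
44.0 16 [142.4 143.  144. ]
45.0 11 [142.3 143.2 144. ]
46.0 11 [142.3 143.7 144.2]
47.0 22 [142.  143.1 143.9]
48.0 10 [141.7 142.6 144.7]
49.0 13 [141.8 143.1 144.3]
50.0 19 [142.9 143.3 143.8]
51.0 12 [142.5 143.  144.2]
52.0 58 [142.8 301.1 302.1]
53.0 63 [142.7 299.5 300.8]
54.0 30 [141.6 144.6 231.4]
55.0 30 [144.8 151.9 153.1]
56.0 12 [151.6 152.3 153.1]
57.0 18 [152.1 152.8 153.4]
58.0 15 [151.6 152.1 152.6]
59.0 13 [151.7 152.1 153.7]
```

View pics/w22c.png

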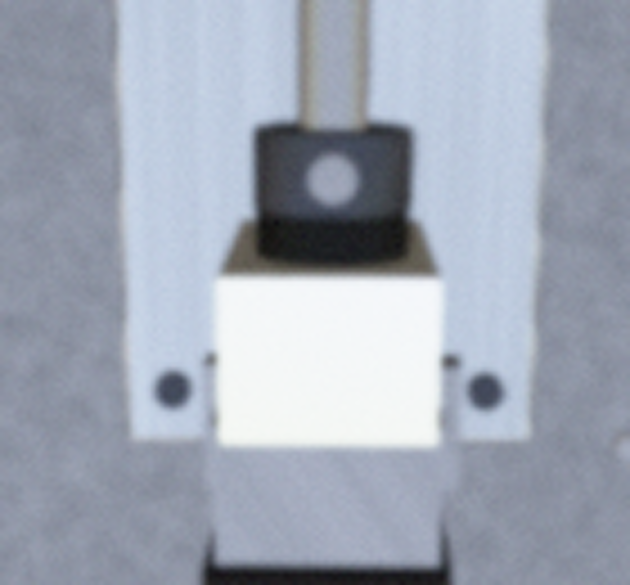

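```bash
python3 - <<'E'
from h import *
w=snapshot("wrist");g=cv2.GaussianBlur(w["frame"].astype(np.float32).mean(2),(0,0),.7)
col=g[150:215,278:290].mean(1);print(np.round(col,0).astype(int).tolist())
a=np.radians(13.2);u=np.array([np.sin(a),-np.cos(a)]);root=np.array([.573,.286])
for r in (186,187,188,189,190,191,192):
    for z in (.1430,.1524): X=ray_z(w,[284,r],z)[0];print(r,z,round(float((X[:2]-root)@u)*1e3,2))
for n in ("vial","beaker","driver"): pass
t=snapshot("top");cv2.imwrite("pics/t23.png",t["frame"][:,:,::-1])
E
```

```text
[166, 166, 166, 165, 160, 145, 116, 88, 77, 77, 81, 90, 107, 126, 141, 149, 154, 155, 155, 153, 147, 135, 116, 96, 81, 68, 52, 38, 32, 30, 30, 29, 30, 30, 31, 37, 53, 84, 133, 192, 231, 244, 247, 247, 247, 247, 247, 247, 247, 247, 247, 247, 247, 247, 247, 247, 247, 247, 246, 246, 247, 247, 246, 246, 246]
186 0.143 54.66
186 0.1524 52.93
187 0.143 55.42
187 0.1524 53.66
188 0.143 56.18
188 0.1524 54.39
189 0.143 56.94
189 0.1524 55.12
190 0.143 57.71
190 0.1524 55.85
191 0.143 58.47
191 0.1524 56.59
192 0.143 59.24
192 0.1524 57.32
```

View pics/t23.png

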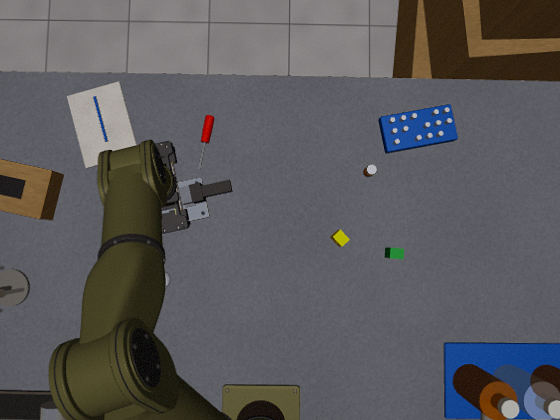

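The rubber's edge (54.9 mm) and the spacer's front edge (54.8 mm) coincide, so there is no gap. The vial (370,171) and screwdriver (207,135) are unmoved, and the beaker was unmoved at (177,175) in the last side view. I'm handing in.

```bash
python3 -c "
from plant import *
s=get_state();print(s['clock'],s['contact_force'],s['opening']);print(finish_job())"
```

```text
40.3 [-0.15758595 -0.55239182  0.01371335] 0.9988866115570814
the job is handed in; nothing more can be done
None
```

The lens stack is rebuilt on the rod and handed in at 40.3 s: white ceramic spacer first, then the steel lens block, then the black cap with its bore towards the stand. I pressed the cap to a measured push of about 10.5 N (highest single reading about 11 N), held it for about 1 s, eased off and let go.

**Last checks:**
- **Stack:** It measures about 54 to 136 mm from the rod's root, which is 82 mm and equals the three thicknesses together.
- **Rubber stop:** The rubber's edge (54.9 mm) and the spacer's front (54.8 mm) coincide to about ±0.4 mm.
- **Gripper:** It is open and well clear, with no contact force.
- **Bystanders:** The vial and screwdriver look unmoved in the last top view. The arm hid the beaker there, but it was unmoved in the last side view.

No check failed. The force was read only at the end of each short move, not continuously. When threading the lens block I over-corrected sideways, because the arm had not settled; I saw this in the picture and fixed it before the block reached the rod.

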